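Rehang the chip bin's lift-off flap

ROBOT

A 7-joint arm with a two-finger parallel gripper is mounted at the origin on the work surface. World frame = base frame: x ahead of the robot, y to its left, z up, the work surface at z = 0. Lengths are in m, angles in rad, forces in N, time in s.
With the tool pointing down it reaches from about 0.4 to 0.85 m from the base axis. Payload 10.4 kg.
Tool frame: the origin (TCP) lies between the finger pads; the fingertips stand 8 mm ahead of it and the grasp point (between the pads) lies 11 mm behind it; z points along the fingers, x is the direction in which the jaws open and shut, and the axes are right-handed (so a half turn about z gives the same grasp; the last joint's range is limited). The gripper opens to 87 mm and grips with 3 to 60 N. Pads are 19 mm wide; open, the fingers measure 117 mm over their backs; the gripper's body (75 mm by 190 mm) begins 51 mm behind the grasp point.
Start: joints at [-1.283, 0.332, -0.065, 1.46, 0.022, 1.35, -0.088], TCP at [0.191, 0.595, 0.198] pointing down, gripper open.
Joint ranges: [-2.6, 2.6], [-0.5, 2.12], [-1.47, 1.34], [0.16, 2.42], [-1.27, 4.41], [0.06, 2.06], [-2.6, 2.6]. Speed limits (rad/s): [2.22, 2.22, 2.79, 2.79, 3.14, 3.14, 3.14].

INTERFACE

Orientations are given as a unit quaternion [x, y, z, w].
In Python, from bench import r, viewer gives the robot as it stands.
- The arm moves only by the tool apply_moves, never from a script. Its argument "increments" is a list of rows, each an object with "grip": the closure in counts, from 0 (fully open) to 255 (shut); "xyz": the shift along the tool's x, y, z in mm, a list of three; "rotation": the turn, a rotation vector about the tool's x, y, z in degrees, a list of three. A call has 1 to 5 rows; each row is the pose to reach, as a shift and turn from the pose measured when the call began, along the tool's axes at that moment; what a row does not reach only later rows make up. A row lasts 1/8 s, in which the tool goes at most 62.5 mm and 10.7 degrees, less where a joint would pass 70% of its speed; a pose out of reach is approached as far as the arm can. A call with a gripper value outside its range is refused whole. The fingers move at their own pace and stop on an object; "squeeze" is the grip in N (left out, the last holds). Time passes only in rows, so rows that repeat a pose let the fingers close. It gives the time, the measured TCP pose, the force and the opening at its end, in the units of the state.
- r.read_state(): the state, without advancing time (a new reading comes with each control period).
- viewer.camera(name): name is "side" or "top" or "wrist"; returns a dict with "img" (384x512x3 uint8, blue, green, red), "range_z" (384x512 float32, m along the optical axis (not along the pixel's ray), 0 where there is no reading), "vertical_fov" (degrees; the focal length in pixels is half the picture's height over the tangent of half this angle, whatever the lens; pixels are square), "cx", "cy" (the principal point, pixels), "rvec" (rotation vector, rad) and "tvec" (3), from world to camera coordinates, as OpenCV has them. Camera axes: x right, y down, z forward; pixel columns grow to the right and rows downward; lengths in m; the calibration is good to about 2 mm. A picture is of the moment at which its call begins.
- r.close_job(): hands the job in, once; it reports no verdict.
The state is a dict: "time": time; "joint_positions": joint angles; "joint_vel": joint speeds; "joint_torque": joint torques, N m; "ee_pos": TCP position; "eef_rot": TCP orientation; "ft_force": force on the tool from outside, world axes, zero at the start; "torque": the same for the moment, N m; "width": finger opening in m.
Only numpy, scipy, OpenCV 4.12 (cv2) and the standard library are available. Lean on these libraries where they do the work, as an engineer would, in place of code of your own. Each camera call takes 0.05 s, during which the arm holds its last target.

TASK

Lift the sheet-steel chip flap out of the slotted aluminium block and hang it on the chip bin, standing well open (at least half way towards square with the bin's front): lower both of its hinge knuckles together onto the two upright pins until they rest fully home. The hinge post's exact place along its slot is unknown, so feel for it lightly and never force the flap. Then gently swing the flap shut until it lies flat against the bin's front, let go, and leave everything else where it is.

Things in the scene. Friction and masses are not known exactly. Their poses are not given: they have to be found in the camera images.
- bin: Grey sheet-steel chip bin, fixed: 140 mm deep (x), 240 wide (y), 126 high, open-topped. Origin: centre of underside. Its front sheet, 70 mm from the origin towards its own -x, has a clean-out opening 76 mm wide, 86 high in its middle, framed on three sides by a 6 mm raised lip that the shut flap meets. A hinge post stands before the front near its +y end. More than about 35 N between flap and bin (post and pins included) counts as damage.
- hinge_mid (a point): Nominal hinge axis, fixed to the bin, bin's axes: (-81.5, +75, +30) mm from its origin, 11.5 mm ahead of the front sheet, level with the top of the lower ear. The post is bolted in a slot along the bin's y: the pins' true axis stands up to 18 mm either way along y from here (unmeasured; fixed in use), but is right in x.
- post_mid (a point): Nominal middle of the hinge post, a rigid dark steel upright 14 mm (x) by 12 mm (y), 134 mm tall, on the +y side of the pins. Off by the same unknown amount along y as the pins. Its flat face towards the bin's -y is 10.5 mm from the pins' axis and can be felt with the sides of both knuckles.
- pin_mid (a point): Nominal axis at the top of the upper ear, 64 mm above hinge_mid. Two ears (14 mm discs, 6 mm thick) reach from the post, one above the other, tops 94 and 30 mm above the stand; a steel pin stands on each, 7.6 mm thick, 16 mm long, the last 4 mm tapering to a 6 mm tip. Same unknown y offset.
- flap: Loose flap, a steel sheet 128 mm wide (x), 4 thick (y), 118 tall (z), about 0.25 kg. Origin: middle of its lower edge; x points to its knuckles, z up. Hems on lower and free edges 8 mm thick. Hung, its lower edge is 12 mm above the stand; it swings freely and stays where it is pushed. Shut, it lies along the bin's front with x along the bin's +y.
- flap_grip (a point): Centre of the rail along the flap's top edge, to be gripped from above: rail 10 mm thick, 26 tall, 128 long; this point is 105 mm above the lower edge, 13 mm below the top, mid-width, and above the centre of mass within 5 mm. Flap's axes.
- flap_knuckle (a point): Axis of the two knuckles at the lower end of the lower one: (+74, 0, -87) mm from flap_grip. Knuckles: tubes 16 mm outside, 10 mm bore, 18 tall, in line; the upper's lower end is 64 mm above this point. Seated, it is level with hinge_mid. Raised over the pins, the lower knuckle fits between the ears: bring it in level, from the front or from -y, not from above.
- flap_edge (a point): Middle of the flap's free edge, half-way up: (-64, 0, -46) mm from flap_grip. When let go on its pins this edge sags some 5 mm, as the knuckles are loose on the pins.
- block: Fixed cast aluminium block, 100 mm (x) by 64 (y), 42 high, with a slot along its x, 11 mm wide and 22 deep, in which the flap stands loosely at the start; lift it more than 22 mm to clear. Origin: centre of its underside.
- brush: Bystander: wooden-handled brush, about 200 mm long, lying or standing loose; to be left where it is. Origin: centre of its underside.
- wand: Bystander: magnet sweeper wand, about 350 mm long, black handle, square steel head, lying or standing loose; to be left where it is. Origin: centre of its underside.
- chuck_key: Bystander: T-shaped steel chuck key, about 95 by 100 mm, lying or standing loose; to be left where it is. Origin: centre of its underside.
- oil_can: Bystander: round steel can, 60 mm across, 140 mm tall, lying or standing loose; to be left where it is. Origin: centre of its underside.
- step_block: Bystander: dark steel stepped clamping block, 60 by 30 by 45 mm, lying or standing loose; to be left where it is. Origin: centre of its underside.
- offcut: Bystander: square steel bar offcut, 120 by 25 by 25 mm, lying or standing loose; to be left where it is. Origin: centre of its underside.
There are look-alikes about, which are no part of the job. Leave any yellow look-alike of the flap alone.

How it is judged:
On the way:
1. the flap is hung fully home on both pins, upright, standing open by at least 0.6 rad (34 degrees) from the bin's front (z of flap_knuckle in the frame of hinge_mid between -0.003 and 0.003 m and x of flap_knuckle in the frame of hinge_mid between -0.004 and 0.004 m and y of flap_knuckle in the frame of hinge_mid between -0.022 and 0.022 m and angle between flap_grip's own z axis and vertical below 0.08 rad and angle between the x axis of flap_grip and the y axis of bin, either way round above 0.6 rad), for 0.2 s.
At the end, for the whole second after the job is handed in: The flap hangs on both pins: its knuckles fully down (within 3 mm) on the ears, on the pins' line (within 4 mm front to back of hinge_mid and 22 mm along the slot), upright within 0.08 rad, shut flat along the bin's front within 0.08 rad, at rest and let go (z of flap_knuckle in the frame of hinge_mid between -0.003 and 0.003 m and x of flap_knuckle in the frame of hinge_mid between -0.004 and 0.004 m and y of flap_knuckle in the frame of hinge_mid between -0.022 and 0.022 m and angle between flap_grip's own z axis and vertical below 0.08 rad and angle between the x axis of flap_grip and the y axis of bin, either way round below 0.08 rad and y of flap_grip in the frame of hinge_mid below -0.03 m and linear speed of flap below 0.02 m/s and contact force between flap and bin above 0.5 N); the robot touches nothing.
It fails at once if the flap pressed on or struck the bin or its hinge post with more than 35 N (contact force between flap and bin above 35 N).
It fails at once if a bystander was moved by more than 30 mm (distance of any of brush, wand, chuck_key, oil_can, step_block, offcut from where it was at the start of the episode above 0.03 m).
It also fails if it takes over 72 s, if anything falls off the work surface, if the arm or the gripper's body presses on something with over 40 N, if the wrist force passes 120 N, or if a joint passes its speed limit or range.

## Working session

There is one attempt and no reset: what is moved stays moved. The work goes in short steps, Python scripts to look and compute and a tool call to move; the robot and the scene stay as the last step left them, time stands still between calls to the robot, and variables do not carry over. Pictures are saved under pics/ and viewed, and the job is handed in when it is done.

Besides the shell and the picture viewer there is one more tool, called after "Call:" as name([rows], argument=value, ...), one row to a line, values as JSON. apply_moves: Moves the arm, as the interface text tells. Its arguments: {"type":"object","properties":{"increments":{"type":"array","items":{"type":"object","properties":{"grip":{"type":"number"},"xyz":{"type":"array","items":{"type":"number"}},"rotation":{"type":"array","items":{"type":"number"}}}}},"squeeze":{"type":"number"}},"required":["increments"]}

```bash
mkdir -p pics; ls; python3 - <<'E'
from bench import r, viewer
import cv2,pickle,numpy as np
print(r.read_state())
for n in ["side","top","wrist"]:
    c=viewer.camera(n); cv2.imwrite(f"pics/{n}0.png",c["img"]); pickle.dump(c,open(f"{n}0.pkl","wb"))
    R,_=cv2.Rodrigues(np.array(c["rvec"])); print(n,c["vertical_fov"],c["cx"],c["cy"],-R.T@np.array(c["tvec"]).ravel(), R[2])
E
```

```text
pics
{'time': 0.0, 'joint_positions': array([-1.28262613,  0.3328686 , -0.06470681,  1.46095384,  0.02162353,
        1.3499411 , -0.08849489]), 'joint_vel': array([ 6.43623177e-05,  3.41347722e-04, -1.70114216e-04,  6.35471101e-04,
        2.70604183e-04, -1.47290126e-04, -4.08504620e-04]), 'joint_torque': array([-5.32252079e-05, -6.23257756e+01,  2.45098444e-02, -3.89902389e+01,
       -6.12419075e-02,  3.96929635e-02,  1.43736543e-04]), 'ee_pos': array([0.19099742, 0.59463422, 0.19705008]), 'eef_rot': array([ 8.08008407e-01,  5.89170494e-01, -5.67593979e-04,  4.70498776e-04]), 'ft_force': array([-0.43678778,  0.70591591,  1.44504254]), 'torque': array([ 0.00505948,  0.02794493, -0.00841694]), 'width': 0.08686281670748183}
side 55.06441887044803 253.67360790447916 186.12830622331705 [ 0.3262705  -0.82628912  0.70018465] [ 0.20592519  0.78022911 -0.59062454]
top 57.40003272274116 249.86870256928577 190.6154822011092 [ 0.44444201 -0.01891775  1.06230943] [ 0.09407394 -0.02461177 -0.99526095]
wrist 63.192606699675366 254.6691422547581 195.3972967453498 [0.11711476 0.6184977  0.38479538] [ 0.26915702 -0.08688441 -0.95916922]
```

View pics/side0.png

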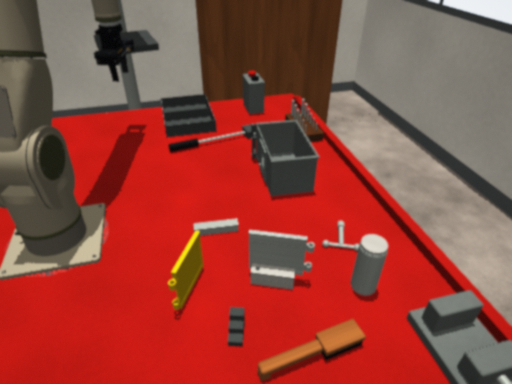

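View pics/top0.png

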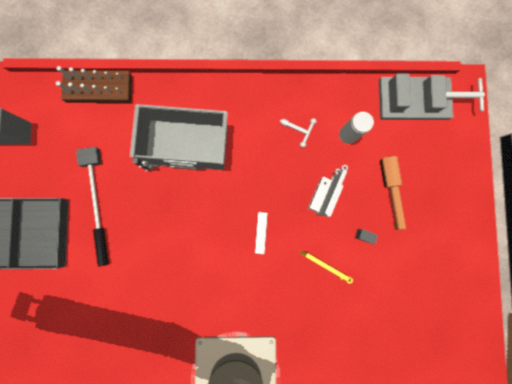

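View pics/wrist0.png

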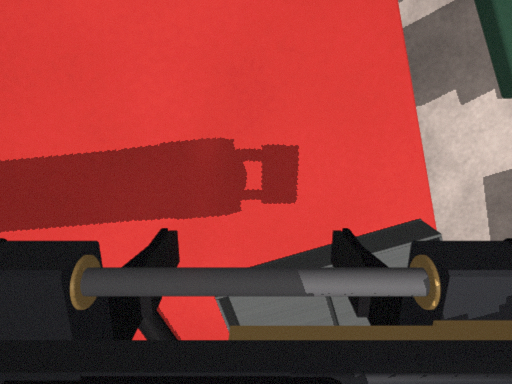

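```bash
cat > h.py <<'E'
import numpy as np,cv2,pickle
def K(c):
    f=c["img"].shape[0]/2/np.tan(np.radians(c["vertical_fov"])/2); return f
def cloud(c):
    f=K(c);z=c["range_z"];v,u=np.mgrid[0:z.shape[0],0:z.shape[1]]
    P=np.stack([(u-c["cx"])/f*z,(v-c["cy"])/f*z,z],-1)
    R,_=cv2.Rodrigues(np.array(c["rvec"])); W=(P-np.array(c["tvec"]).ravel())@R
    W[z<=0]=np.nan; return W
def proj(c,X):
    R,_=cv2.Rodrigues(np.array(c["rvec"])); p=np.atleast_2d(X)@R.T+np.array(c["tvec"]).ravel(); f=K(c)
    return np.c_[p[:,0]/p[:,2]*f+c["cx"],p[:,1]/p[:,2]*f+c["cy"]]
def crop(c,u0,u1,v0,v1,s,fn):
    cv2.imwrite(fn,cv2.resize(c["img"][v0:v1,u0:u1],None,fx=s,fy=s,interpolation=cv2.INTER_CUBIC))
def load(n): return pickle.load(open(n+".pkl","rb"))
E
python3 - <<'E'
from h import *
t=load("top0");s=load("side0")
crop(t,300,360,155,225,8,"pics/t_flap.png");crop(t,120,240,95,180,6,"pics/t_bin.png")
crop(s,230,330,220,300,7,"pics/s_flap.png");crop(s,235,335,105,205,6,"pics/s_bin.png")
W=cloud(t); np.set_printoptions(precision=3,suppress=True)
# heights
for (u,v) in [(181,108),(132,135),(226,135),(180,166),(145,165),(325,195),(335,185),(250,300)]: print(u,v,W[v,u])
E
```

```text
181 108 [0.758 0.144 0.13 ]
132 135 [0.684 0.275 0.127]
226 135 [0.717 0.028 0.001]
180 166 [0.617 0.164 0.023]
145 165 [0.607 0.247 0.095]
325 195 [ 0.528 -0.267  0.034]
335 185 [ 0.548 -0.272  0.126]
250 300 [ 0.22  -0.044 -0.   ]
```

```bash
python3 - <<'E'
from h import *
a=[cv2.imread(f"pics/{n}.png") for n in ("t_flap","t_bin","s_flap","s_bin")]
for i in (0,2):
    x,y=a[i],a[i+1]; h=max(x.shape[0],y.shape[0]); o=np.zeros((h,x.shape[1]+y.shape[1],3),np.uint8)
    o[:x.shape[0],:x.shape[1]]=x;o[:y.shape[0],x.shape[1]:]=y
    print(o.shape); cv2.imwrite(f"pics/m{i}.png",cv2.resize(o,None,fx=800/o.shape[1]*0.999 if o.shape[1]>800 else 1,fy=800/o.shape[1]*.999 if o.shape[1]>800 else 1))
E
```

```text
(560, 1200, 3)
(600, 1300, 3)
```

View pics/m0.png

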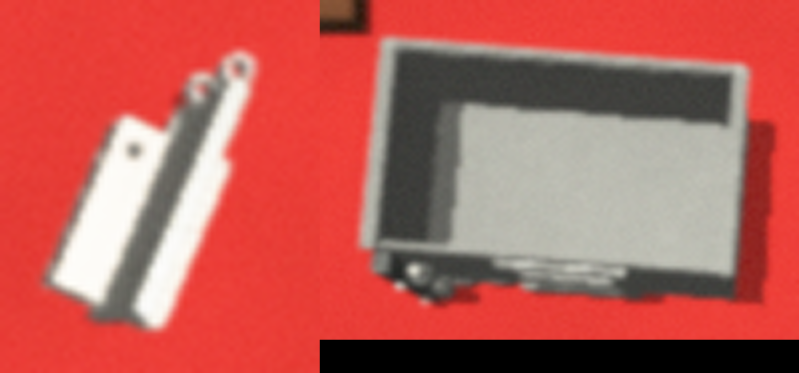

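View pics/m2.png

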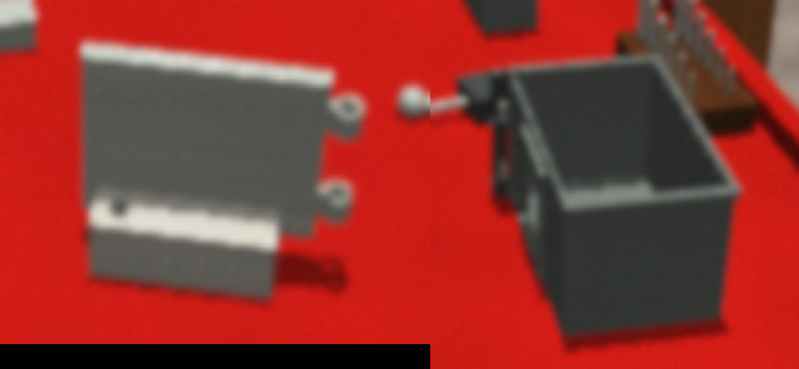

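```bash
python3 - <<'E'
from h import *
np.set_printoptions(precision=4,suppress=True)
for n in ("top0","side0"):
    W=cloud(load(n)).reshape(-1,3)
    m=(W[:,2]>.117)&(W[:,2]<.136)&(W[:,0]>.55)&(W[:,0]<.85)&(W[:,1]>-.0)&(W[:,1]<.32)
    p=W[m]; print(n,"bin",len(p),p[:,2].mean())
    r=cv2.minAreaRect(p[:,:2].astype(np.float32)); print(r, cv2.boxPoints(r).tolist())
    m=(W[:,2]>.112)&(W[:,2]<.15)&(W[:,0]>.42)&(W[:,0]<.65)&(W[:,1]>-.36)&(W[:,1]<-.18)
    p=W[m]; print("flap",len(p),p.mean(0),p.max(0),p.min(0)); r=cv2.minAreaRect(p[:,:2].astype(np.float32)); print(r, cv2.boxPoints(r).tolist())
    c=W[m]
    # block top
    m=(W[:,2]>.036)&(W[:,2]<.048)&(W[:,0]>.42)&(W[:,0]<.65)&(W[:,1]>-.36)&(W[:,1]<-.18)
    p=W[m]; r=cv2.minAreaRect(p[:,:2].astype(np.float32)); print("block",len(p),p[:,2].mean(),r)
E
```

```text
top0 bin 1074 0.12793149288140435
((0.6802146434783936, 0.15165387094020844), (0.2513743042945862, 0.16204877197742462), 85.80947875976562) [[0.5902224779129028, 0.032223448157310486], [0.7518380880355835, 0.020382031798362732], [0.7702068090438843, 0.2710843086242676], [0.6085911989212036, 0.28292572498321533]]
flap 287 [ 0.5335 -0.2696  0.1336] [ 0.6035 -0.2396  0.1435] [ 0.4695 -0.3056  0.1129]
((0.5367426872253418, -0.2736995816230774), (0.014369324781000614, 0.14490292966365814), 66.70929718017578) [[0.4673544466495514, -0.25165173411369324], [0.6004493236541748, -0.30894583463668823], [0.6061309576034546, -0.29574742913246155], [0.4730360507965088, -0.23845332860946655]]
block 434 0.04282460649026377 ((0.5367153882980347, -0.2723497748374939), (0.06468387693166733, 0.14347676932811737), 65.5642318725586)
side0 bin 668 0.1257465794766232
((0.6805835962295532, 0.14987102150917053), (0.2595352232456207, 0.16028234362602234), 87.53938293457031) [[0.5949450731277466, 0.02366374433040619], [0.7550796270370483, 0.01678238809108734], [0.7662221193313599, 0.2760782837867737], [0.6060875654220581, 0.28295964002609253]]
flap 694 [ 0.5303 -0.2756  0.1277] [ 0.6012 -0.2396  0.14  ] [ 0.4678 -0.3098  0.1122]
((0.5344812870025635, -0.2746261954307556), (0.014921033754944801, 0.14551644027233124), 65.14601135253906) [[0.46532610058784485, -0.25081491470336914], [0.5973650813102722, -0.3119765520095825], [0.6036365032196045, -0.2984374761581421], [0.47159749269485474, -0.2372758388519287]]
block 650 0.04161144202166228 ((0.5285546779632568, -0.28905653953552246), (0.03752785176038742, 0.14304235577583313), 68.44927215576172)
```

```bash
cat >> h.py <<'E'
from scipy.spatial.transform import Rotation as Ro
def cur():
    from bench import r
    s=r.read_state(); return s,np.array(s["ee_pos"]),Ro.from_quat(s["eef_rot"])
def inc(target,ang=None,down=True):
    """target TCP world; ang=world angle deg of tool x, tool z down"""
    s,p,R=cur()
    d=R.inv().apply(np.array(target)-p)*1000
    rv=np.zeros(3)
    if ang is not None:
        a=np.radians(ang); x=np.array([np.cos(a),np.sin(a),0]); z=np.array([0,0,-1.]); y=np.cross(z,x)
        T=Ro.from_matrix(np.c_[x,y,z]); rv=(R.inv()*T).as_rotvec(degrees=True)
    print("t",round(s["time"],2),"pos",np.round(p,4),"F",np.round(s["ft_force"],2),"M",np.round(s["torque"],2),"w",round(s["width"],4))
    x=R.as_matrix()[:,0]; print("toolx ang",round(np.degrees(np.arctan2(x[1],x[0])),2),"z",np.round(R.as_matrix()[:,2],3))
    print("INC xyz",np.round(d,1),"rot",np.round(rv,2)); return d,rv
E
python3 - <<'E'
from h import *
inc([0.45,0.2,0.30],80)
E
```

```text
t 0.15 pos [0.1911 0.5947 0.1973] F [-0.52  0.03  0.1 ] M [ 0.   -0.01 -0.01] w 0.0871
toolx ang 72.19 z [-0.    -0.001 -1.   ]
INC xyz [-296.7  367.3 -102.4] rot [-0.    0.06 -7.81]
```

Call:
apply_moves([
  {"grip": 0,"xyz": [-30,40,-100],"rotation": [0,0,-2]},
  {"grip": 0,"xyz": [-297,367,-102],"rotation": [0,0,-8]},
  {"grip": 0,"xyz": [-297,367,-102],"rotation": [0,0,-8]},
  {"grip": 0,"xyz": [-297,367,-102],"rotation": [0,0,-8]},
  {"grip": 0,"xyz": [-297,367,-102],"rotation": [0,0,-8]},
])

```text
time: 0.78
ee_pos: [0.3438, 0.3617, 0.2795]
eef_rot: [0.765, 0.644, -0.0, 0.0]
ft_force: [0.8, 0.1, 0.6]
width: 0.0873
```

```bash
python3 - <<'E'
from h import *
inc([0.45,0.2,0.30],80)
E
```

```text
t 0.78 pos [0.3438 0.3617 0.2795] F [0.79 0.08 0.55] M [ 0.03 -0.08 -0.  ] w 0.0873
toolx ang 80.18 z [-0.    -0.001 -1.   ]
INC xyz [-141.2  132.2  -20.4] rot [-0.01  0.05  0.18]
```

Call:
apply_moves([
  {"grip": 0,"xyz": [-141,132,-20]},
  {"grip": 0,"xyz": [-141,132,-20]},
  {"grip": 0,"xyz": [-141,132,-20]},
  {"grip": 0,"xyz": [-141,132,-20]},
  {"grip": 0,"xyz": [-141,132,-20]},
])

```text
$.increments[0]: bad value
```

```bash
python3 - <<'E'
from bench import r,viewer
from h import *
c=viewer.camera("wrist"); cv2.imwrite("pics/w1.png",c["img"]); pickle.dump(c,open("w1.pkl","wb"))
inc([0.5,-0.23,0.28],66)
E
```

```text
t 0.82 pos [0.3498 0.3545 0.2809] F [ 7.49 -4.13  2.12] M [-0.26 -0.48  0.04] w 0.0869
toolx ang 79.62 z [ 0.002 -0.002 -1.   ]
INC xyz [-547.9  253.     2.4] rot [ 0.17  0.07 13.62]
```

View pics/w1.png

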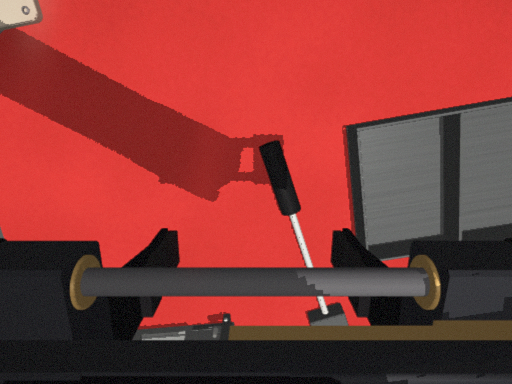

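Call:
apply_moves([
  {"grip": 0,"xyz": [-70,370,-20],"rotation": [0,0,0]},
  {"grip": 0,"xyz": [-70,370,-20],"rotation": [0,0,0]},
  {"grip": 0,"xyz": [-70,370,-20],"rotation": [0,0,0]},
  {"grip": 0,"xyz": [-70,370,-20],"rotation": [0,0,0]},
  {"grip": 0,"xyz": [-70,370,-20],"rotation": [0,0,0]},
])

```text
time: 1.45
ee_pos: [0.6338, 0.2463, 0.2976]
eef_rot: [0.768, 0.641, 0.0, 0.002]
ft_force: [-0.4, 0.3, 0.4]
width: 0.0872
```

```bash
python3 - <<'E'
from bench import r,viewer
from h import *
c=viewer.camera("wrist"); cv2.imwrite("pics/w2.png",c["img"]); pickle.dump(c,open("w2.pkl","wb"))
inc([0.5,-0.23,0.28],66)
E
```

```text
t 1.5 pos [0.6394 0.2399 0.2947] F [-1.32 -5.4  -2.11] M [-0.36  0.12  0.  ] w 0.0872
toolx ang 79.26 z [ 0.002 -0.008 -1.   ]
INC xyz [-487.5  -49.5   18.2] rot [ 0.26  0.4  13.26]
```

View pics/w2.png

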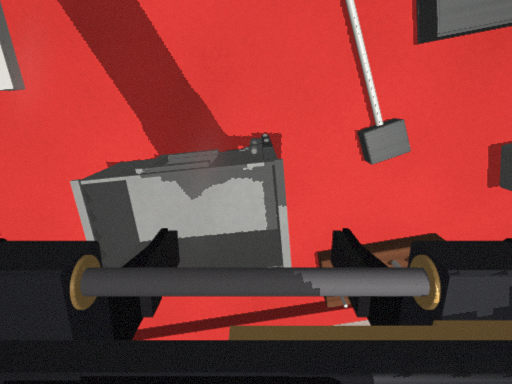

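```bash
python3 - <<'E'
from h import *
c=load("w2"); crop(c,220,300,120,180,10,"pics/w2c.png"); crop(c,60,160,140,220,7,"pics/w2d.png")
E
```

```text
(no output)
```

View pics/w2c.png

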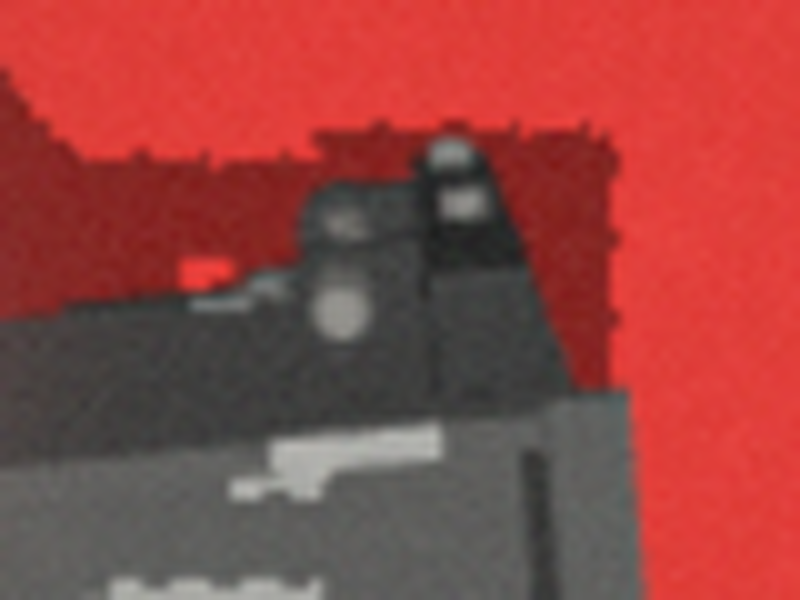

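View pics/w2d.png

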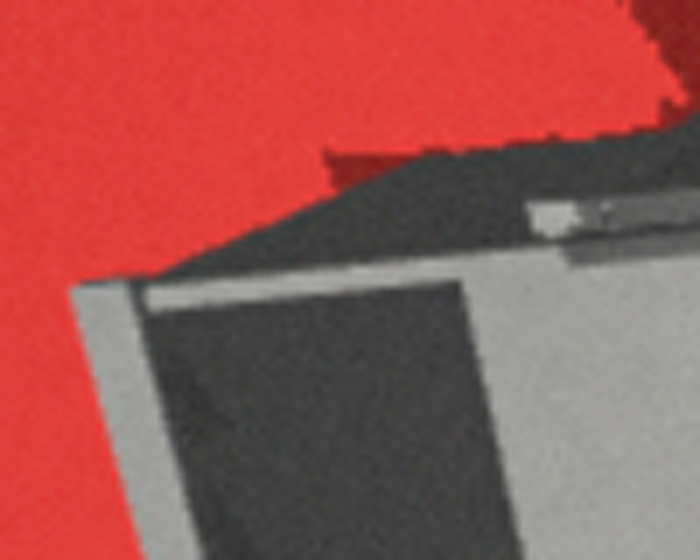

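```bash
cat >> h.py <<'E'
def ray(c,u,v,z):
    f=K(c);R,_=cv2.Rodrigues(np.array(c["rvec"]));C=-R.T@np.array(c["tvec"]).ravel()
    d=R.T@np.array([(u-c["cx"])/f,(v-c["cy"])/f,1.]); return C+d*(z-C[2])/d[2]
E
python3 - <<'E'
from h import *
np.set_printoptions(precision=4,suppress=True)
c=load("w2")
R,_=cv2.Rodrigues(np.array(c["rvec"]));print("cam",-R.T@np.array(c["tvec"]).ravel())
a=ray(c,282.3,158.9,.126);b=ray(c,69.7,180.7,.126);print(a,b,np.linalg.norm(a-b),np.degrees(np.arctan2(*(a-b)[[1,0]]))-90)
print("pin tops", ray(c,254,151,.110),ray(c,254.2,141.8,.046),"range up",cloud(c)[151,254],cloud(c)[142,254])
# top rect: back-left, back-right, front-left corner
t=load("top0")
def tp(x,y): s=799.2/1200; return ((x-320)/s/6+120,(y)/s/6+95)
for q in [(386,38),(748,66),(362,245),(737,276)]: print(ray(t,*tp(*q),.126))
E
```

```text
cam [0.5569 0.2604 0.4851]
[0.6244 0.2804 0.126 ] [0.6051 0.0287 0.126 ] 0.2524565848547815 -4.387450794361172
pin tops [0.6118 0.2493 0.11  ] [0.6086 0.25   0.046 ] range up [0.6117 0.2493 0.1107] [0.6088 0.2496 0.0466]
[0.769 0.266 0.126]
[0.7505 0.0194 0.126 ]
[0.6259 0.2782 0.126 ]
[0.605  0.0265 0.126 ]
```

```bash
python3 - <<'E'
from h import *
inc([0.5275,-0.2705,0.25],66)
E
```

```text
t 1.5 pos [0.6394 0.2399 0.2947] F [-1.32 -5.4  -2.11] M [-0.36  0.12  0.  ] w 0.0872
toolx ang 79.26 z [ 0.002 -0.008 -1.   ]
INC xyz [-521.9  -15.1   48.5] rot [ 0.26  0.4  13.26]
```

Call:
apply_moves([
  {"grip": 0,"xyz": [-100,-3,0],"rotation": [0.3,0.4,4]},
  {"grip": 0,"xyz": [-522,-15,20],"rotation": [0.3,0.4,13.3]},
  {"grip": 0,"xyz": [-522,-15,20],"rotation": [0.3,0.4,13.3]},
  {"grip": 0,"xyz": [-522,-15,20],"rotation": [0.3,0.4,13.3]},
  {"grip": 0,"xyz": [-522,-15,20],"rotation": [0.3,0.4,13.3]},
])

```text
time: 2.12
ee_pos: [0.5712, -0.0612, 0.2866]
eef_rot: [0.839, 0.544, -0.0, -0.0]
ft_force: [0.6, -0.2, -0.2]
width: 0.0871
```

```bash
python3 - <<'E'
from h import *
inc([0.5275,-0.2705,0.25],66)
E
```

```text
t 2.12 pos [ 0.5712 -0.0612  0.2866] F [ 0.59 -0.17 -0.17] M [-0.04 -0.01  0.05] w 0.0871
toolx ang 65.97 z [-0.001  0.    -1.   ]
INC xyz [-209.    45.3   36.5] rot [-0.04 -0.01 -0.03]
```

Call:
apply_moves([
  {"grip": 0,"xyz": [-209,45,36],"rotation": [0,0,0]},
  {"grip": 0,"xyz": [-209,45,36],"rotation": [0,0,0]},
  {"grip": 0,"xyz": [-209,45,36],"rotation": [0,0,0]},
  {"grip": 0,"xyz": [-209,45,36],"rotation": [0,0,0]},
  {"grip": 0,"xyz": [-209,45,36],"rotation": [0,0,0]},
])

```text
time: 2.75
ee_pos: [0.5255, -0.2732, 0.2499]
eef_rot: [0.84, 0.542, -0.001, -0.0]
ft_force: [0.3, 0.1, 0.2]
width: 0.0874
```

```bash
python3 - <<'E'
from bench import r,viewer
from h import *
c=viewer.camera("wrist"); cv2.imwrite("pics/w3.png",c["img"]); pickle.dump(c,open("w3.pkl","wb"))
c=viewer.camera("side"); pickle.dump(c,open("s3.pkl","wb")); crop(c,210,350,170,310,5,"pics/s3.png")
inc([0.5275,-0.2705,0.114],66)
E
```

```text
t 2.85 pos [ 0.5274 -0.2697  0.2503] F [ 0.57 -0.43  0.85] M [ 0.02 -0.   -0.  ] w 0.0875
toolx ang 65.98 z [-0.001  0.001 -1.   ]
INC xyz [ -0.7   0.6 136.3] rot [-0.07 -0.03 -0.02]
```

View pics/w3.png

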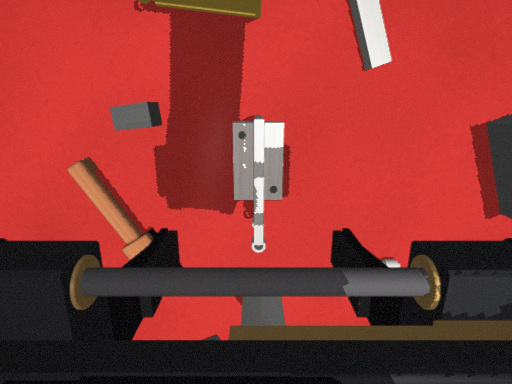

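View pics/s3.png

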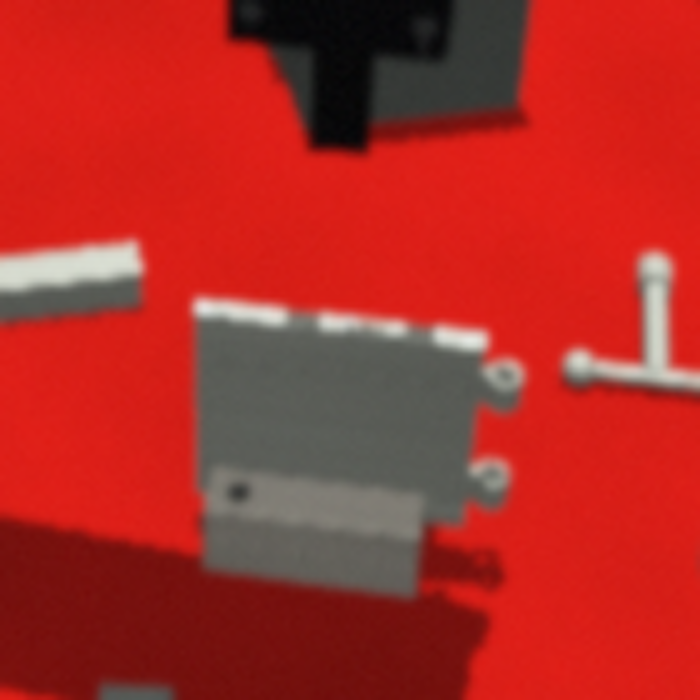

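```bash
python3 - <<'E'
from h import *
np.set_printoptions(precision=4,suppress=True)
c=load("w3")
a=ray(c,259,117,.138);k=ray(c,258.5,247,.12);print(a,k,np.linalg.norm((k-a)[:2]))
d=(k-a)[:2];d/=np.linalg.norm(d);print(np.degrees(np.arctan2(d[1],d[0])), a[:2]+.064*d,k[:2]-.074*d)
# rail edges midway
W=cloud(c)
for v in (135,160,185,210):
    row=[u for u in range(225,295) if W[v,u,2]>.12]; print(v,row[0],row[-1],ray(c,np.mean(row),v,.138)[:2],W[v,int(np.mean(row))])
E
```

```text
[ 0.4673 -0.2425  0.138 ] [ 0.5962 -0.3005  0.12  ] 0.14133353848174304
-24.209007939556756 [ 0.5257 -0.2688] [ 0.5287 -0.2702]
135 254 263 [ 0.4822 -0.2497] [ 0.4819 -0.2501  0.139 ]
160 254 263 [ 0.504  -0.2595] [ 0.5036 -0.2599  0.139 ]
185 254 263 [ 0.5268 -0.2697] [ 0.5263 -0.27    0.1391]
210 254 263 [ 0.5507 -0.2804] [ 0.5503 -0.2808  0.1384]
```

Call:
apply_moves([
  {"grip": 0,"xyz": [0,0,50],"rotation": [0,0,0]},
  {"grip": 0,"xyz": [0,0,95],"rotation": [0,0,0]},
  {"grip": 0,"xyz": [0,0,120],"rotation": [0,0,0]},
  {"grip": 0,"xyz": [0,0,136],"rotation": [0,0,0]},
  {"grip": 0,"xyz": [0,0,136],"rotation": [0,0,0]},
])

```text
time: 3.48
ee_pos: [0.5273, -0.2685, 0.1138]
eef_rot: [0.838, 0.545, -0.0, -0.001]
ft_force: [-0.2, 0.2, 0.6]
width: 0.087
```

Call:
apply_moves([
  {"grip": 220,"xyz": [0,0,0],"rotation": [0,0,0]},
  {"grip": 220,"xyz": [0,0,0],"rotation": [0,0,0]},
  {"grip": 220,"xyz": [0,0,0],"rotation": [0,0,0]},
  {"grip": 255,"xyz": [0,0,0],"rotation": [0,0,0]},
  {"grip": 255,"xyz": [0,0,0],"rotation": [0,0,0]},
], squeeze=35)

```text
time: 4.1
ee_pos: [0.5274, -0.2685, 0.1139]
eef_rot: [0.838, 0.545, -0.0, -0.001]
ft_force: [0.5, 0.2, -0.1]
width: 0.0452
```

```bash
python3 - <<'E'
from h import *
inc([0.527,-0.2697,0.114],65.8)
E
```

```text
t 4.1 pos [ 0.5274 -0.2685  0.1139] F [ 0.48  0.16 -0.08] M [-0.01 -0.03 -0.08] w 0.0452
toolx ang 66.05 z [-0.002  0.002 -1.   ]
INC xyz [-1.2  0.1 -0.1] rot [-0.14 -0.04  0.25]
```

Call:
apply_moves([
  {"grip": 255,"xyz": [-1,0,0],"rotation": [0,0,0]},
  {"grip": 255,"xyz": [-1,0,0],"rotation": [0,0,0]},
  {"grip": 255,"xyz": [-1,0,0],"rotation": [0,0,0]},
  {"grip": 255,"xyz": [-1,0,0],"rotation": [0,0,0]},
  {"grip": 255,"xyz": [-1,0,0],"rotation": [0,0,0]},
], squeeze=50)

```text
time: 4.72
ee_pos: [0.527, -0.2695, 0.114]
eef_rot: [0.838, 0.545, -0.0, -0.001]
ft_force: [-0.2, 0.1, 0.5]
width: 0.0017
```

Call:
apply_moves([
  {"grip": 255,"xyz": [0,0,0],"rotation": [0,0,0]},
  {"grip": 255,"xyz": [0,0,0],"rotation": [0,0,0]},
  {"grip": 255,"xyz": [0,0,0],"rotation": [0,0,0]},
])

```text
time: 5.1
ee_pos: [0.527, -0.2695, 0.114]
eef_rot: [0.838, 0.545, -0.0, -0.001]
ft_force: [-0.4, 0.0, 1.1]
width: 0.0006
```

```bash
python3 - <<'E'
from bench import r,viewer
from h import *
c=viewer.camera("wrist"); cv2.imwrite("pics/w4.png",c["img"]); pickle.dump(c,open("w4.pkl","wb"))
c=viewer.camera("side"); pickle.dump(c,open("s4.pkl","wb")); crop(c,210,350,170,310,5,"pics/s4.png")
E
```

```text
(no output)
```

View pics/w4.png

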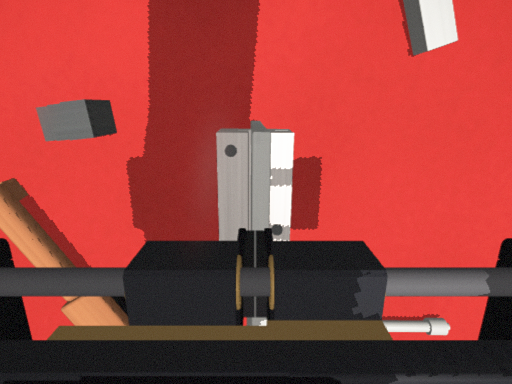

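View pics/s4.png

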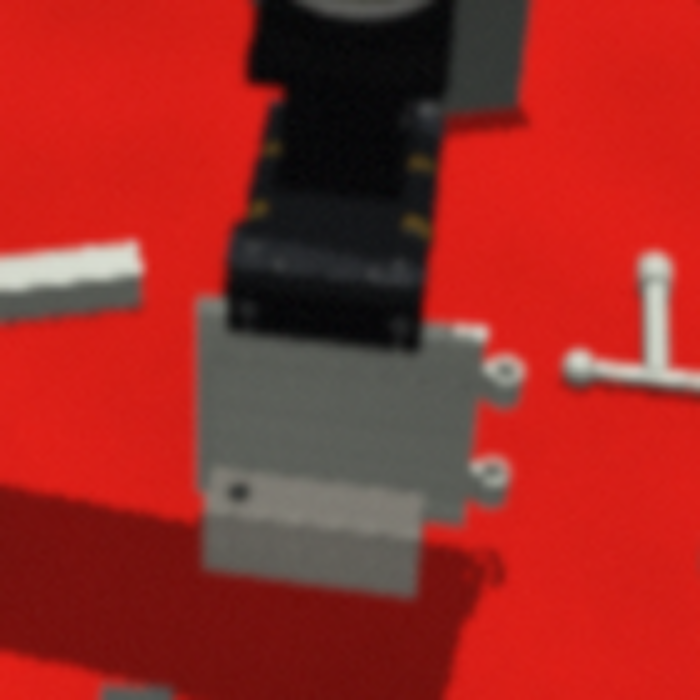

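Call:
apply_moves([
  {"grip": 255,"xyz": [0,0,-5],"rotation": [0,0,0]},
  {"grip": 255,"xyz": [0,0,-10],"rotation": [0,0,0]},
  {"grip": 255,"xyz": [0,0,-18],"rotation": [0,0,0]},
  {"grip": 255,"xyz": [0,0,-26],"rotation": [0,0,0]},
  {"grip": 255,"xyz": [0,0,-26],"rotation": [0,0,0]},
])

```text
time: 5.82
ee_pos: [0.5275, -0.2698, 0.1409]
eef_rot: [0.838, 0.545, 0.0, -0.001]
ft_force: [0.1, -0.9, -0.6]
width: 0.0005
```

```bash
python3 - <<'E'
from bench import r,viewer
from h import *
c=viewer.camera("side"); pickle.dump(c,open("s5.pkl","wb")); crop(c,210,350,170,310,5,"pics/s5.png")
inc([0.527,-0.2697,0.22],65.8)
E
```

```text
t 5.88 pos [ 0.5273 -0.2696  0.1404] F [-0.45 -0.65  0.03] M [-0.01 -0.04  0.01] w 0.0003
toolx ang 66.06 z [-0.001  0.001 -1.   ]
INC xyz [ -0.1  -0.3 -79.6] rot [-0.09 -0.04  0.26]
```

View pics/s5.png

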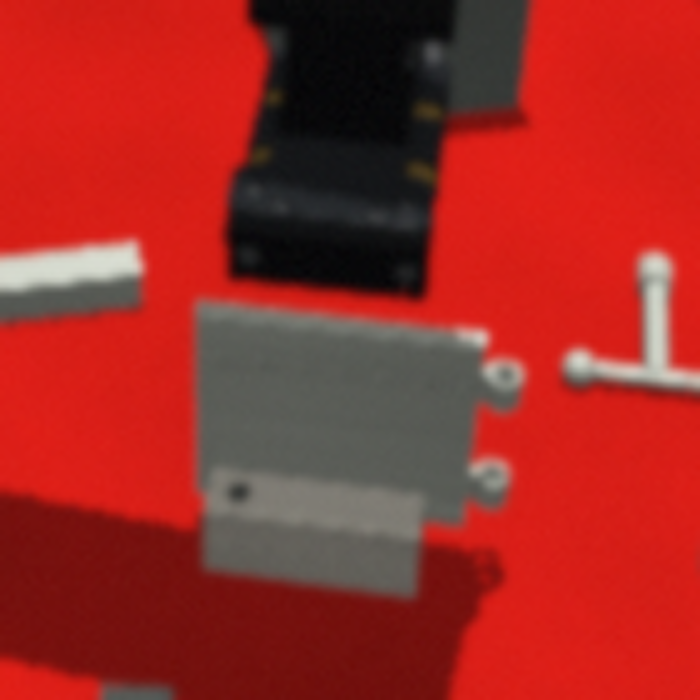

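```bash
python3 - <<'E'
from h import *
for n,p in (("s3",[.5274,-.2697,.2503]),("s4",[.527,-.2695,.114]),("s5",[.5273,-.2696,.1404])):
    c=load(n); p=np.array(p); q=proj(c,[p,p-[0,0,.008],p+[0,0,.011],p+[0,0,.062]]); print(n,((q-[210,170])*5).round())
c=load("s5"); cv2.imwrite("pics/s5f.png",cv2.resize(c["img"],(800,600))); print(proj(c,[[.527,-.2697,.138]]))
E
```

```text
s3 [[349. 118.]
 [348. 133.]
 [350.  96.]
 [356. -11.]]
s4 [[334. 360.]
 [334. 373.]
 [335. 343.]
 [340. 256.]]
s5 [[337. 317.]
 [337. 331.]
 [338. 299.]
 [343. 209.]]
[[277.32595918 234.30410824]]
```

View pics/s5f.png

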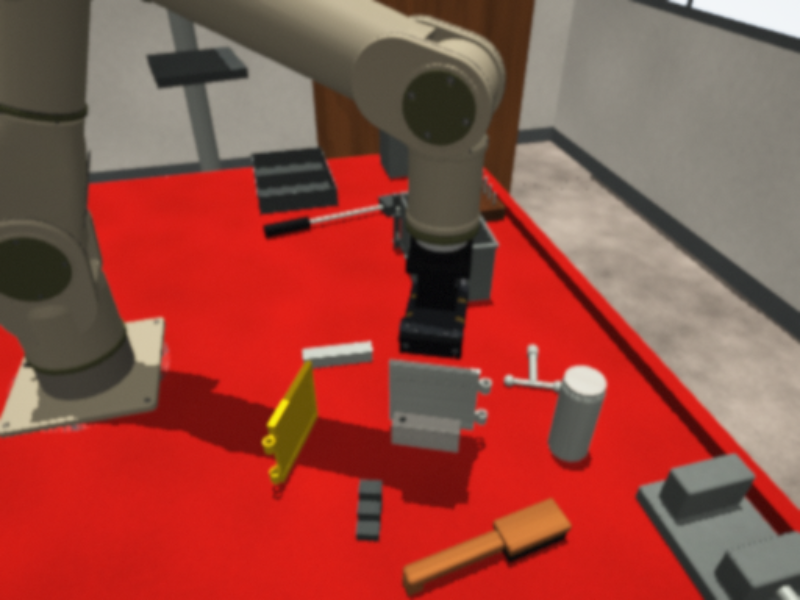

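```bash
python3 - <<'E'
from bench import r,viewer
from h import *
c=viewer.camera("wrist"); pickle.dump(c,open("w5.pkl","wb"));
a=load("w4")
o=np.hstack([cv2.resize(x["img"][100:384,130:380],None,fx=1.55,fy=1.55,interpolation=2) for x in (a,c)]); cv2.imwrite("pics/w45.png",o)
W=cloud(c);print(W[160,255:262,2],W[236:300:8,256])
E
```

```text
[0.1386147  0.13922117 0.1381818  0.13977461 0.13882032 0.02892594
 0.04326778] [[ 0.51893167 -0.26520444  0.17370622]
 [ 0.51892992 -0.26526438  0.1836156 ]
 [ 0.51888332 -0.26529855  0.19255761]
 [ 0.51833995 -0.26511366  0.201602  ]
 [ 0.49737664 -0.25613437  0.24916061]
 [ 0.49778891 -0.25633819  0.2526693 ]
 [ 0.49971125 -0.25719196  0.25326564]
 [ 0.50155287 -0.25801086  0.25399639]]
```

View pics/w45.png

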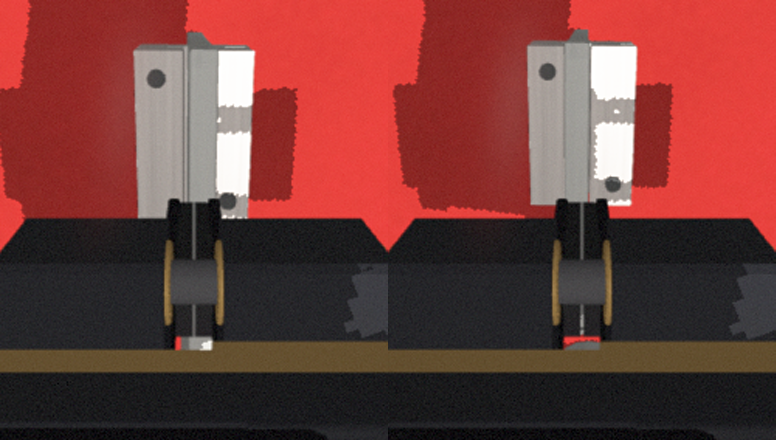

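```bash
python3 - <<'E'
from h import *
np.set_printoptions(precision=3,suppress=True)
for n,tz in (("w3",.2503),("w4",.114),("w5",.1404)):
    c=load(n);W=cloud(c)
    m=np.isfinite(W[...,2])&(np.abs(W[...,2]-(tz+.02))<.09)
    v,u=np.nonzero(c["range_z"]>0)
    # finger pixels: black & above v<262 & z>.05+..
    f=(c["img"].max(2)<60)&(np.arange(384)[:,None]<300)&(W[...,2]>tz-.03)
    vs,us=np.nonzero(f)
    i=np.argsort(W[vs,us,2])[:400:40]; print(n,[(us[j],vs[j],W[vs[j],us[j]].round(3).tolist()) for j in i])
    s=proj(c,[[.5273,-.2696,tz-.008],[.5273,-.2696,tz]]);print(s)
E
```

```text
w3 [(np.int64(178), np.int64(258), [0.514, -0.316, 0.276]), (np.int64(333), np.int64(233), [0.536, -0.23, 0.277]), (np.int64(165), np.int64(230), [0.495, -0.314, 0.278]), (np.int64(334), np.int64(234), [0.535, -0.23, 0.279]), (np.int64(339), np.int64(233), [0.536, -0.227, 0.28]), (np.int64(332), np.int64(261), [0.55, -0.237, 0.281]), (np.int64(335), np.int64(235), [0.535, -0.23, 0.281]), (np.int64(334), np.int64(253), [0.545, -0.234, 0.282]), (np.int64(167), np.int64(235), [0.497, -0.312, 0.283]), (np.int64(345), np.int64(234), [0.536, -0.225, 0.283])]
[[260.701 224.356]
 [260.926 228.938]]
w4 [(np.int64(243), np.int64(228), [0.515, -0.271, 0.139]), (np.int64(265), np.int64(229), [0.519, -0.26, 0.142]), (np.int64(262), np.int64(233), [0.52, -0.262, 0.144]), (np.int64(253), np.int64(235), [0.518, -0.267, 0.145]), (np.int64(250), np.int64(236), [0.517, -0.268, 0.147]), (np.int64(271), np.int64(235), [0.521, -0.257, 0.149]), (np.int64(241), np.int64(236), [0.514, -0.272, 0.15]), (np.int64(269), np.int64(236), [0.52, -0.258, 0.152]), (np.int64(262), np.int64(240), [0.52, -0.262, 0.154]), (np.int64(252), np.int64(243), [0.518, -0.267, 0.155])]
[[254.725 224.347]
 [254.744 228.915]]
w5 [(np.int64(269), np.int64(228), [0.521, -0.258, 0.165]), (np.int64(256), np.int64(232), [0.519, -0.265, 0.168]), (np.int64(247), np.int64(233), [0.517, -0.27, 0.17]), (np.int64(261), np.int64(235), [0.52, -0.263, 0.172]), (np.int64(260), np.int64(236), [0.52, -0.263, 0.174]), (np.int64(243), np.int64(235), [0.515, -0.271, 0.175]), (np.int64(265), np.int64(236), [0.52, -0.26, 0.177]), (np.int64(242), np.int64(237), [0.515, -0.271, 0.179]), (np.int64(252), np.int64(241), [0.518, -0.267, 0.18]), (np.int64(252), np.int64(242), [0.518, -0.267, 0.181])]
[[254.709 223.989]
 [254.729 228.554]]
```

```bash
python3 - <<'E'
from h import *
np.set_printoptions(precision=3,suppress=True)
c=load("s3"); W=cloud(c)
f=(c["img"].max(2)<50); 
for v in range(190,203): 
    print(v,c["img"][v,276:282:2].tolist(),W[v,278])
ca=np.cos(np.radians(66));sa=np.sin(np.radians(66))
for z in (.242,.275):
    print(z,proj(c,[[.5274-d*ca,-.2697-d*sa,z] for d in (.044,.058)]))
E
```

```text
190 [[8, 7, 8], [9, 7, 8], [9, 8, 9]] [ 0.505 -0.32   0.3  ]
191 [[8, 9, 8], [9, 8, 9], [11, 10, 9]] [ 0.506 -0.319  0.297]
192 [[9, 7, 7], [8, 8, 7], [9, 8, 10]] [ 0.506 -0.319  0.294]
193 [[8, 6, 6], [9, 8, 9], [10, 9, 10]] [ 0.506 -0.32   0.293]
194 [[10, 9, 9], [8, 7, 7], [9, 8, 8]] [ 0.506 -0.32   0.29 ]
195 [[11, 9, 9], [11, 10, 10], [7, 5, 5]] [ 0.506 -0.32   0.288]
196 [[9, 9, 9], [9, 7, 9], [10, 9, 7]] [ 0.506 -0.321  0.287]
197 [[8, 7, 10], [7, 7, 8], [10, 8, 9]] [ 0.506 -0.32   0.283]
198 [[10, 10, 30], [7, 5, 21], [9, 10, 19]] [ 0.506 -0.321  0.282]
199 [[14, 15, 84], [13, 13, 75], [9, 10, 59]] [ 0.506 -0.321  0.28 ]
200 [[16, 21, 157], [16, 19, 147], [18, 20, 127]] [ 0.507 -0.319  0.276]
201 [[23, 29, 206], [22, 29, 200], [19, 25, 185]] [ 0.623  0.006 -0.   ]
202 [[24, 31, 221], [25, 31, 219], [24, 30, 216]] [ 0.621  0.001 -0.   ]
0.242 [[277.135 210.62 ]
 [276.322 215.303]]
0.275 [[277.821 197.132]
 [276.996 201.727]]
```

Call:
apply_moves([
  {"grip": 120,"xyz": [0,0,0],"rotation": [0,0,0]},
  {"grip": 120,"xyz": [0,0,0],"rotation": [0,0,0]},
  {"grip": 120,"xyz": [0,0,0],"rotation": [0,0,0]},
  {"grip": 120,"xyz": [0,0,0],"rotation": [0,0,0]},
  {"grip": 120,"xyz": [0,0,0],"rotation": [0,0,0]},
])

```text
time: 6.55
ee_pos: [0.527, -0.2695, 0.14]
eef_rot: [0.838, 0.545, -0.0, -0.001]
ft_force: [-0.0, -0.1, -0.0]
width: 0.0413
```

Call:
apply_moves([
  {"grip": 120,"xyz": [0,0,15],"rotation": [0,0,0]},
  {"grip": 120,"xyz": [0,0,30],"rotation": [0,0,0]},
  {"grip": 120,"xyz": [0,0,45],"rotation": [0,0,0]},
  {"grip": 160,"xyz": [0,0,60],"rotation": [0,0,0]},
  {"grip": 255,"xyz": [0,0,60],"rotation": [0,0,0]},
], squeeze=50)

```text
time: 7.18
ee_pos: [0.5261, -0.2691, 0.0784]
eef_rot: [0.838, 0.545, -0.001, -0.002]
ft_force: [0.0, 0.9, 0.9]
width: 0.0335
```

Call:
apply_moves([
  {"grip": 255,"xyz": [0,0,0],"rotation": [0,0,0]},
  {"grip": 255,"xyz": [0,0,0],"rotation": [0,0,0]},
  {"grip": 255,"xyz": [0,0,0],"rotation": [0,0,0]},
  {"grip": 255,"xyz": [0,0,0],"rotation": [0,0,0]},
  {"grip": 255,"xyz": [0,0,0],"rotation": [0,0,0]},
])

```text
time: 7.8
ee_pos: [0.5264, -0.2692, 0.0789]
eef_rot: [0.838, 0.545, -0.001, -0.002]
ft_force: [-1.0, 0.5, 4.7]
width: 0.0099
```

Call:
apply_moves([
  {"grip": 255,"xyz": [0,0,-4],"rotation": [0,0,0]},
  {"grip": 255,"xyz": [0,0,-12],"rotation": [0,0,0]},
  {"grip": 255,"xyz": [0,0,-30],"rotation": [0,0,0]},
  {"grip": 255,"xyz": [0,0,-60],"rotation": [0,0,0]},
  {"grip": 255,"xyz": [0,0,-90],"rotation": [0,0,0]},
], squeeze=60)

```text
time: 8.43
ee_pos: [0.5266, -0.2695, 0.1709]
eef_rot: [0.838, 0.545, -0.001, -0.001]
ft_force: [-0.1, -0.5, -3.2]
width: 0.0095
```

```bash
python3 - <<'E'
from bench import r,viewer
from h import *
c=viewer.camera("side"); pickle.dump(c,open("s6.pkl","wb")); crop(c,210,350,150,310,4,"pics/s6.png")
c=viewer.camera("wrist"); pickle.dump(c,open("w6.pkl","wb")); crop(c,130,380,100,300,3,"pics/w6.png")
inc([0.5,-0.02,0.17],80)
E
```

```text
t 8.53 pos [ 0.5284 -0.2705  0.1732] F [ 0.47  0.38 -2.51] M [-0.01 -0.05 -0.01] w 0.009
toolx ang 66.03 z [ 0.003  0.    -1.   ]
INC xyz [ 217.4 -127.7    3.2] rot [  0.14  -0.05 -13.97]
```

View pics/s6.png

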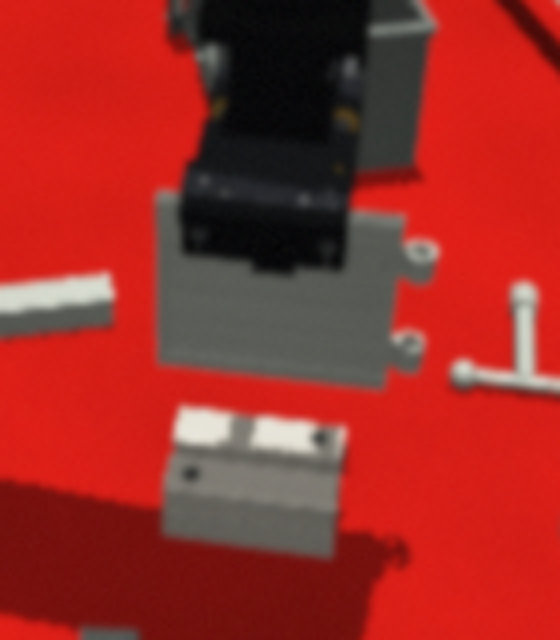

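View pics/w6.png

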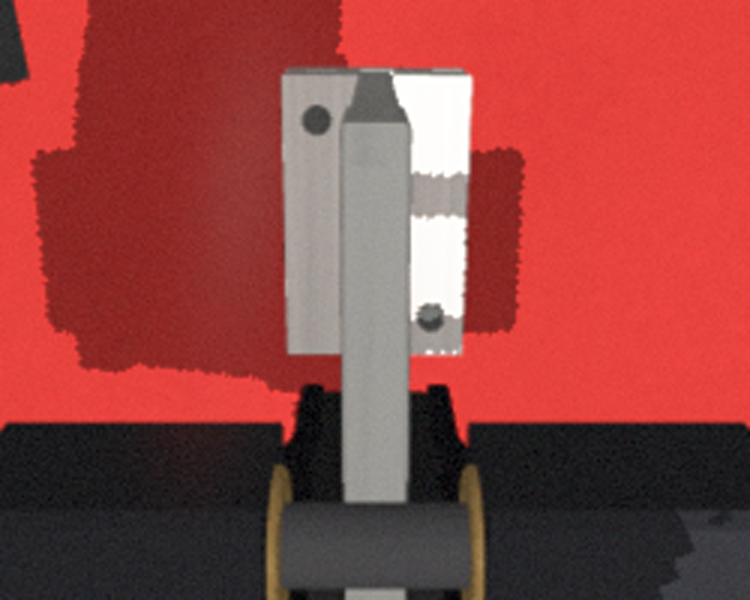

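```bash
python3 - <<'E'
from h import *
inc([0.48,0.225,0.18],85.65)
E
```

```text
t 8.53 pos [ 0.5284 -0.2705  0.1732] F [ 0.47  0.38 -2.51] M [-0.01 -0.05 -0.01] w 0.009
toolx ang 66.03 z [ 0.003  0.    -1.   ]
INC xyz [ 433.1 -245.5   -6.9] rot [  0.14  -0.04 -19.62]
```

Call:
apply_moves([
  {"grip": 255,"xyz": [30,-30,-7],"rotation": [0,0,-3]},
  {"grip": 255,"xyz": [80,-70,-7],"rotation": [0,0,-8]},
  {"grip": 255,"xyz": [130,-95,-7],"rotation": [0,0,-13]},
  {"grip": 255,"xyz": [185,-120,-7],"rotation": [0,0,-18]},
  {"grip": 255,"xyz": [235,-145,-7],"rotation": [0,0,-19.6]},
])

```text
time: 9.15
ee_pos: [0.4908, 0.0052, 0.18]
eef_rot: [0.733, 0.68, 0.001, 0.001]
ft_force: [1.0, 0.2, -3.2]
width: 0.0099
```

```bash
python3 - <<'E'
from h import *
inc([0.48,0.225,0.18],85.65)
E
```

```text
t 9.15 pos [0.4908 0.0052 0.18  ] F [ 1.02  0.25 -3.2 ] M [ 0.05 -0.06  0.  ] w 0.0099
toolx ang 85.76 z [ 0.003  0.    -1.   ]
INC xyz [ 2.184e+02 -2.700e+01  1.000e-01] rot [ 0.16 -0.03  0.11]
```

Call:
apply_moves([
  {"grip": 255,"xyz": [55,-10,0],"rotation": [0,0,0]},
  {"grip": 255,"xyz": [110,-20,0],"rotation": [0,0,0]},
  {"grip": 255,"xyz": [165,-25,0],"rotation": [0,0,0]},
  {"grip": 255,"xyz": [205,-27,0],"rotation": [0.16,0,0.1]},
  {"grip": 255,"xyz": [218,-27,0],"rotation": [0.16,0,0.1]},
])

```text
time: 9.78
ee_pos: [0.479, 0.2273, 0.1795]
eef_rot: [0.732, 0.681, -0.0, -0.001]
ft_force: [-0.4, -0.9, -2.3]
width: 0.0096
```

```bash
python3 - <<'E'
from h import *
inc([0.520,0.2295,0.096],85.65)
E
```

```text
t 9.78 pos [0.479  0.2273 0.1795] F [-0.35 -0.88 -2.33] M [-0.04  0.02  0.03] w 0.0096
toolx ang 85.87 z [-0.001  0.001 -1.   ]
INC xyz [ 5.1 40.8 83.4] rot [-0.06 -0.03  0.22]
```

Call:
apply_moves([
  {"grip": 255,"xyz": [0,5,30],"rotation": [0,0,0]},
  {"grip": 255,"xyz": [2,10,60],"rotation": [0,0,0]},
  {"grip": 255,"xyz": [2,20,83],"rotation": [0,0,0.2]},
  {"grip": 255,"xyz": [2,25,83],"rotation": [0,0,0.2]},
  {"grip": 255,"xyz": [2,25,83],"rotation": [0,0,0.2]},
])

```text
time: 10.4
ee_pos: [0.5047, 0.2271, 0.0973]
eef_rot: [0.734, 0.68, 0.0, -0.0]
ft_force: [-0.8, -0.4, -2.4]
width: 0.0094
```

```bash
python3 - <<'E'
from bench import r,viewer
from h import *
a=viewer.camera("side"); pickle.dump(a,open("s7.pkl","wb"))
t=viewer.camera("top"); pickle.dump(t,open("t7.pkl","wb"))
o=np.hstack([cv2.resize(a["img"][90:210,190:310],(400,400),interpolation=2),cv2.resize(t["img"][110:250,80:220],(400,400),interpolation=2)]); cv2.imwrite("pics/st7.png",o)
inc([0.5343,0.2301,0.096],85.65)
E
```

```text
t 10.5 pos [0.5045 0.2277 0.0976] F [-0.97 -0.03 -2.36] M [ 0.05  0.02 -0.04] w 0.0094
toolx ang 85.66 z [ 0.     0.001 -1.   ]
INC xyz [ 4.7 29.5  1.7] rot [ 0.02 -0.09  0.01]
```

View pics/st7.png

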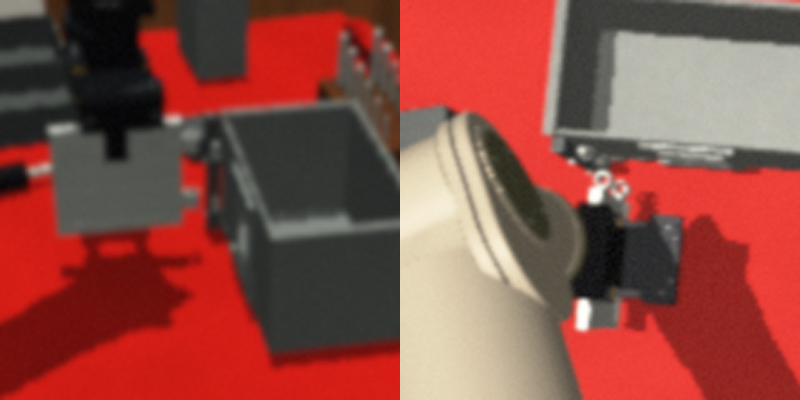

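```bash
python3 - <<'E'
from h import *
t=load("t7"); crop(t,130,170,150,190,15,"pics/t7c.png")
print(ray(t,150,172.3,.1386),ray(t,80+217*.35,110+187*.35,.0746))
for n,p in (("upk",[.5783,.2221,.1386]),("lowk",[.5783,.2221,.0746]),("pinU",[.610,.2495,.110]),("pinL",[.610,.2495,.046])): print(n,((proj(t,[p])-[130,150])*15).round())
E
```

```text
[0.58070177 0.22190442 0.1386    ] [0.58116535 0.22169956 0.0746    ]
upk [[299. 348.]]
lowk [[387. 397.]]
pinU [[192. 198.]]
pinL [[284. 255.]]
```

View pics/t7c.png

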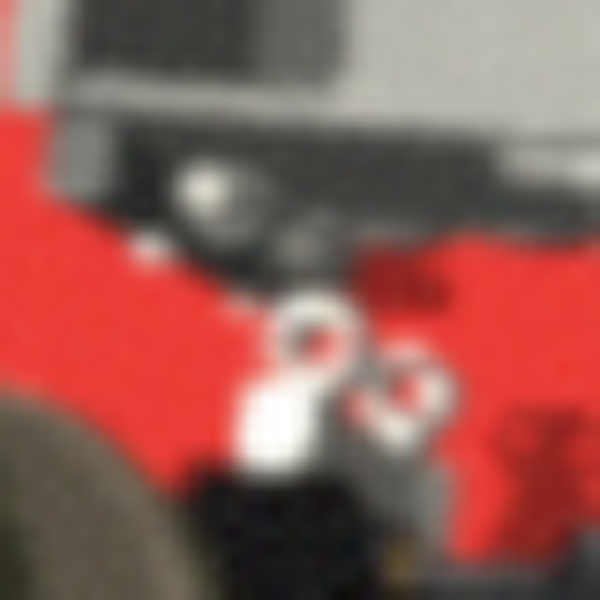

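```bash
python3 - <<'E'
from h import *
t=load("t7")
for n,u,v,z in (("upk",315,340,.1386),("lowk",403,392,.0746),("pinU",207,190,.110),("pinL",302,242,.046)): print(n,ray(t,130+u/15,150+v/15,z).round(4))
E
```

```text
upk [0.5797 0.2193 0.1386]
lowk [0.5792 0.2191 0.0746]
pinU [0.6115 0.2468 0.11  ]
pinL [0.6125 0.2461 0.046 ]
```

Call:
apply_moves([
  {"grip": 255,"xyz": [2,8,0],"rotation": [0,0,0]},
  {"grip": 255,"xyz": [6,16,0],"rotation": [0,0,0]},
  {"grip": 255,"xyz": [10,24,0],"rotation": [0,0,0]},
  {"grip": 255,"xyz": [14,28,0],"rotation": [0,0,0]},
  {"grip": 255,"xyz": [14,28,0],"rotation": [0,0,0]},
])

```text
time: 11.12
ee_pos: [0.5335, 0.2398, 0.0974]
eef_rot: [0.733, 0.68, 0.0, -0.0]
ft_force: [0.3, 0.7, -2.8]
width: 0.0097
```

Call:
apply_moves([
  {"grip": 255,"xyz": [0,0.5,0],"rotation": [0,0,0]},
  {"grip": 255,"xyz": [0,1,0],"rotation": [0,0,0]},
  {"grip": 255,"xyz": [0,1.5,0],"rotation": [0,0,0]},
  {"grip": 255,"xyz": [0,2,0],"rotation": [0,0,0]},
  {"grip": 255,"xyz": [0,2,0],"rotation": [0,0,0]},
])

```text
time: 11.75
ee_pos: [0.5356, 0.2397, 0.0974]
eef_rot: [0.733, 0.68, 0.0, -0.0]
ft_force: [0.4, 0.4, -3.5]
width: 0.0095
```

```bash
cat >> h.py <<'E'
def bf(s=None,yaw=-4.35):
    """force and TCP in bin axes"""
    s,p,R=cur(); B=Ro.from_euler('z',yaw,degrees=True).inv()
    print("t",round(s["time"],2),"Fbin",B.apply(s["ft_force"]).round(2),"M",B.apply(s["torque"]).round(3),"TCPbin(mm)",(B.apply(p)*1000).round(2),"w",round(s["width"],4))
E
python3 -c "
from h import *
bf()"
```

```text
t 11.75 Fbin [ 0.4   0.44 -3.53] M [-0.018  0.054  0.006] TCPbin(mm) [515.85 279.6   97.42] w 0.0095
```

Call:
apply_moves([
  {"grip": 255,"xyz": [0,0.5,0],"rotation": [0,0,0]},
  {"grip": 255,"xyz": [0,1,0],"rotation": [0,0,0]},
  {"grip": 255,"xyz": [0,1.5,0],"rotation": [0,0,0]},
  {"grip": 255,"xyz": [0,2,0],"rotation": [0,0,0]},
  {"grip": 255,"xyz": [0,2,0],"rotation": [0,0,0]},
])

```text
time: 12.38
ee_pos: [0.5377, 0.2395, 0.0975]
eef_rot: [0.733, 0.68, 0.001, -0.0]
ft_force: [0.3, 0.4, -3.5]
width: 0.0093
```

```bash
python3 -c "
from h import *
bf()"
```

```text
t 12.38 Fbin [ 0.28  0.47 -3.48] M [-0.009  0.013  0.021] TCPbin(mm) [517.94 279.56  97.47] w 0.0093
```

Call:
apply_moves([
  {"grip": 255,"xyz": [0,0.5,0],"rotation": [0,0,0]},
  {"grip": 255,"xyz": [0,1,0],"rotation": [0,0,0]},
  {"grip": 255,"xyz": [0,1,0],"rotation": [0,0,0]},
  {"grip": 255,"xyz": [0,1,0],"rotation": [0,0,0]},
])

```text
time: 12.88
ee_pos: [0.5386, 0.2394, 0.0974]
eef_rot: [0.733, 0.68, 0.0, -0.0]
ft_force: [-0.2, -0.5, -2.9]
width: 0.0093
```

```bash
python3 -c "
from h import *
bf()"
```

```text
t 12.88 Fbin [-0.2  -0.48 -2.9 ] M [ 0.012 -0.01   0.02 ] TCPbin(mm) [518.91 279.58  97.44] w 0.0093
```

Call:
apply_moves([
  {"grip": 255,"xyz": [0,0.5,0],"rotation": [0,0,0]},
  {"grip": 255,"xyz": [0,1,0],"rotation": [0,0,0]},
  {"grip": 255,"xyz": [0,1,0],"rotation": [0,0,0]},
  {"grip": 255,"xyz": [0,1,0],"rotation": [0,0,0]},
])

```text
time: 13.38
ee_pos: [0.5395, 0.2394, 0.0974]
eef_rot: [0.733, 0.68, 0.0, -0.001]
ft_force: [-1.4, 1.0, -1.2]
width: 0.0092
```

```bash
python3 -c "
from h import *
bf()"
```

```text
t 13.38 Fbin [-1.45  0.88 -1.25] M [ 0.015  0.295 -0.051] TCPbin(mm) [519.75 279.65  97.43] w 0.0092
```

Call:
apply_moves([
  {"grip": 255,"xyz": [0,0.5,0],"rotation": [0,0,0]},
  {"grip": 255,"xyz": [0,1,0],"rotation": [0,0,0]},
  {"grip": 255,"xyz": [0,1,0],"rotation": [0,0,0]},
  {"grip": 255,"xyz": [0,1,0],"rotation": [0,0,0]},
])

```text
time: 13.88
ee_pos: [0.5396, 0.2395, 0.0974]
eef_rot: [0.733, 0.68, -0.0, -0.001]
ft_force: [-5.9, -0.9, 0.7]
width: 0.0096
```

```bash
python3 -c "
from h import *
bf()"
```

```text
t 13.88 Fbin [-5.86 -1.35  0.67] M [-0.083  1.335 -0.017] TCPbin(mm) [519.84 279.78  97.4 ] w 0.0096
```

Call:
apply_moves([
  {"grip": 255,"xyz": [0,-3.6,0],"rotation": [0,0,0]},
  {"grip": 255,"xyz": [3,-3.6,0],"rotation": [0,0,0]},
  {"grip": 255,"xyz": [7,-3.6,0],"rotation": [0,0,0]},
  {"grip": 255,"xyz": [11,-3.6,0],"rotation": [0,0,0]},
  {"grip": 255,"xyz": [11,-3.6,0],"rotation": [0,0,0]},
])

```text
time: 14.5
ee_pos: [0.5368, 0.2514, 0.0974]
eef_rot: [0.733, 0.68, -0.0, -0.001]
ft_force: [0.7, -0.3, -2.5]
width: 0.0096
```

```bash
python3 -c "
from h import *
bf();inc([.5,.2,.1],85.65)"
```

```text
t 14.5 Fbin [ 0.69 -0.21 -2.54] M [-0.016 -0.027  0.02 ] TCPbin(mm) [516.18 291.37  97.35] w 0.0096
t 14.5 pos [0.5368 0.2514 0.0974] F [ 0.67 -0.27 -2.54] M [-0.02 -0.03  0.02] w 0.0096
toolx ang 85.74 z [-0.002  0.001 -1.   ]
INC xyz [-54.  -32.9  -2.7] rot [-0.11 -0.07  0.09]
```

Call:
apply_moves([
  {"grip": 255,"xyz": [0.5,0,0],"rotation": [0,0,0]},
  {"grip": 255,"xyz": [1,0,0],"rotation": [0,0,0]},
  {"grip": 255,"xyz": [1.5,0,0],"rotation": [0,0,0]},
  {"grip": 255,"xyz": [2,0,0],"rotation": [0,0,0]},
  {"grip": 255,"xyz": [2,0,0],"rotation": [0,0,0]},
])

```text
time: 15.12
ee_pos: [0.537, 0.2534, 0.0974]
eef_rot: [0.733, 0.68, -0.0, -0.001]
ft_force: [-0.8, -0.5, -3.0]
width: 0.0094
```

```bash
python3 -c "
from h import *
bf()"
```

```text
t 15.12 Fbin [-0.78 -0.59 -3.  ] M [0.007 0.049 0.032] TCPbin(mm) [516.19 293.38  97.36] w 0.0094
```

Call:
apply_moves([
  {"grip": 255,"xyz": [0.5,0,0],"rotation": [0,0,0]},
  {"grip": 255,"xyz": [1,0,0],"rotation": [0,0,0]},
  {"grip": 255,"xyz": [1.5,0,0],"rotation": [0,0,0]},
  {"grip": 255,"xyz": [2,0,0],"rotation": [0,0,0]},
  {"grip": 255,"xyz": [2,0,0],"rotation": [0,0,0]},
])

```text
time: 15.75
ee_pos: [0.5371, 0.2554, 0.0974]
eef_rot: [0.733, 0.68, -0.0, -0.001]
ft_force: [-0.5, -0.7, -3.2]
width: 0.0092
```

```bash
python3 -c "
from h import *
bf()"
```

```text
t 15.75 Fbin [-0.44 -0.75 -3.23] M [ 0.044 -0.022 -0.038] TCPbin(mm) [516.17 295.44  97.37] w 0.0092
```

Call:
apply_moves([
  {"grip": 255,"xyz": [0.5,0,0],"rotation": [0,0,0]},
  {"grip": 255,"xyz": [1,0,0],"rotation": [0,0,0]},
  {"grip": 255,"xyz": [1,0,0],"rotation": [0,0,0]},
  {"grip": 255,"xyz": [1,0,0],"rotation": [0,0,0]},
])

```text
time: 16.25
ee_pos: [0.5371, 0.2565, 0.0973]
eef_rot: [0.733, 0.68, -0.0, -0.001]
ft_force: [-0.5, -0.6, -2.1]
width: 0.0094
```

```bash
python3 -c "
from h import *
bf()"
```

```text
t 16.25 Fbin [-0.43 -0.66 -2.09] M [0.004 0.004 0.062] TCPbin(mm) [516.15 296.46  97.34] w 0.0094
```

Call:
apply_moves([
  {"grip": 255,"xyz": [0.5,0,0],"rotation": [0,0,0]},
  {"grip": 255,"xyz": [1,0,0],"rotation": [0,0,0]},
  {"grip": 255,"xyz": [1,0,0],"rotation": [0,0,0]},
  {"grip": 255,"xyz": [1,0,0],"rotation": [0,0,0]},
])

```text
time: 16.75
ee_pos: [0.5372, 0.2574, 0.0973]
eef_rot: [0.733, 0.68, -0.0, -0.001]
ft_force: [-0.5, 1.0, -3.3]
width: 0.0097
```

```bash
python3 -c "
from h import *
bf()"
```

```text
t 16.75 Fbin [-0.53  0.93 -3.32] M [ 0.008  0.038 -0.028] TCPbin(mm) [516.12 297.42  97.32] w 0.0097
```

Call:
apply_moves([
  {"grip": 255,"xyz": [0.4,0,0],"rotation": [0,0,0]},
  {"grip": 255,"xyz": [0.8,0,0],"rotation": [0,0,0]},
  {"grip": 255,"xyz": [0.8,0,0],"rotation": [0,0,0]},
  {"grip": 255,"xyz": [0.8,0,0],"rotation": [0,0,0]},
])

```text
time: 17.25
ee_pos: [0.5372, 0.258, 0.0973]
eef_rot: [0.733, 0.68, -0.0, -0.001]
ft_force: [-0.9, -2.2, -2.7]
width: 0.0093
```

```bash
python3 -c "
from h import *
bf()"
```

```text
t 17.25 Fbin [-0.71 -2.27 -2.68] M [-0.452  0.156 -0.155] TCPbin(mm) [516.07 297.97  97.27] w 0.0093
```

Call:
apply_moves([
  {"grip": 255,"xyz": [-2.6,0,0],"rotation": [0,0,0]},
  {"grip": 255,"xyz": [-2.6,0,3],"rotation": [0,0,0]},
  {"grip": 255,"xyz": [-2.6,0,6],"rotation": [0,0,0]},
  {"grip": 255,"xyz": [-2.6,0,8],"rotation": [0,0,0]},
  {"grip": 255,"xyz": [-2.6,0,8],"rotation": [0,0,0]},
])

```text
time: 17.88
ee_pos: [0.5369, 0.2554, 0.089]
eef_rot: [0.733, 0.68, -0.001, -0.001]
ft_force: [-0.0, 0.4, -2.9]
width: 0.0093
```

```bash
python3 -c "
from h import *
bf()
inc([.5,.2,.1],85.65)
from bench import viewer
t=viewer.camera('top'); pickle.dump(t,open('t8.pkl','wb')); crop(t,130,170,150,190,10,'pics/t8c.png')
t=viewer.camera('side'); pickle.dump(t,open('s8.pkl','wb')); crop(t,235,285,115,165,8,'pics/s8c.png')
a,b=cv2.imread('pics/t8c.png'),cv2.imread('pics/s8c.png');cv2.imwrite('pics/ts8.png',np.hstack([a,b]))
"
```

```text
t 17.88 Fbin [-0.04  0.44 -2.95] M [-0.057 -0.043 -0.031] TCPbin(mm) [515.94 295.39  89.03] w 0.0093
t 17.88 pos [0.5369 0.2554 0.089 ] F [-0.    0.44 -2.95] M [-0.06 -0.04 -0.03] w 0.0093
toolx ang 85.73 z [-0.002  0.001 -1.   ]
INC xyz [-58.  -32.7 -10.9] rot [-0.14 -0.04  0.08]
```

View pics/ts8.png

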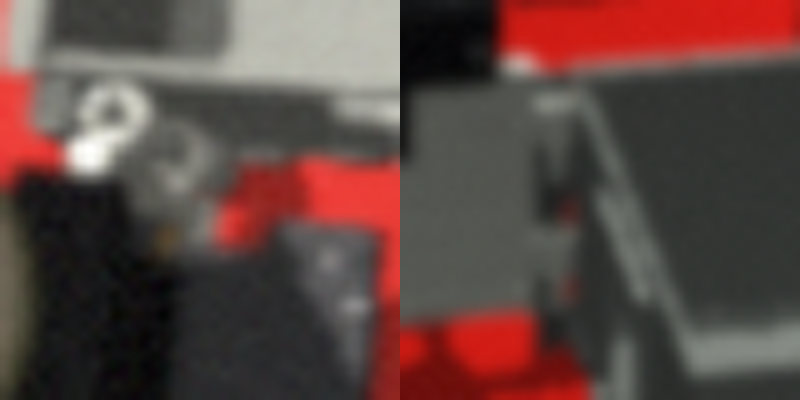

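Call:
apply_moves([
  {"grip": 255,"xyz": [0,0.2,1],"rotation": [0,0,0]},
  {"grip": 255,"xyz": [0,0.2,2],"rotation": [0,0,0]},
  {"grip": 255,"xyz": [0,0.2,3],"rotation": [0,0,0]},
  {"grip": 255,"xyz": [0,0.2,4],"rotation": [0,0,0]},
  {"grip": 255,"xyz": [0,0.2,4],"rotation": [0,0,0]},
])

```text
time: 18.6
ee_pos: [0.5372, 0.2553, 0.0852]
eef_rot: [0.733, 0.68, -0.0, -0.001]
ft_force: [1.1, -0.3, -2.6]
width: 0.0094
```

```bash
python3 -c "
from h import *
bf()"
```

```text
t 18.6 Fbin [ 1.14 -0.19 -2.58] M [ 0.029 -0.053  0.029] TCPbin(mm) [516.25 295.36  85.19] w 0.0094
```

Call:
apply_moves([
  {"grip": 255,"xyz": [0,0,0.5],"rotation": [0,0,0]},
  {"grip": 255,"xyz": [0,0,1],"rotation": [0,0,0]},
  {"grip": 255,"xyz": [0,0,1.5],"rotation": [0,0,0]},
  {"grip": 255,"xyz": [0,0,2],"rotation": [0,0,0]},
  {"grip": 255,"xyz": [0,0,2],"rotation": [0,0,0]},
])

```text
time: 19.23
ee_pos: [0.5371, 0.2553, 0.0831]
eef_rot: [0.733, 0.68, -0.001, -0.001]
ft_force: [0.3, 0.3, -2.9]
width: 0.0094
```

```bash
python3 -c "
from h import *
bf()"
```

```text
t 19.23 Fbin [ 0.32  0.36 -2.92] M [ 0.047  0.056 -0.036] TCPbin(mm) [516.21 295.34  83.12] w 0.0094
```

Call:
apply_moves([
  {"grip": 255,"xyz": [0,0,0.7],"rotation": [0,0,0]},
  {"grip": 255,"xyz": [0,0,1.4],"rotation": [0,0,0]},
  {"grip": 255,"xyz": [0,0,2.1],"rotation": [0,0,0]},
  {"grip": 255,"xyz": [0,0,3],"rotation": [0,0,0]},
  {"grip": 255,"xyz": [0,0,3],"rotation": [0,0,0]},
])

```text
time: 19.85
ee_pos: [0.537, 0.2553, 0.08]
eef_rot: [0.733, 0.68, -0.001, -0.001]
ft_force: [-0.2, -0.1, -2.6]
width: 0.0098
```

```bash
python3 -c "
from h import *
bf()"
```

```text
t 19.85 Fbin [-0.14 -0.13 -2.57] M [ 0.053 -0.009  0.033] TCPbin(mm) [516.12 295.35  80.  ] w 0.0098
```

Call:
apply_moves([
  {"grip": 255,"xyz": [0,0,1],"rotation": [0,0,0]},
  {"grip": 255,"xyz": [0,0,2],"rotation": [0,0,0]},
  {"grip": 255,"xyz": [0,0,3],"rotation": [0,0,0]},
  {"grip": 255,"xyz": [0,0,4],"rotation": [0,0,0]},
  {"grip": 255,"xyz": [0,0,4],"rotation": [0,0,0]},
])

```text
time: 20.48
ee_pos: [0.537, 0.2553, 0.0759]
eef_rot: [0.733, 0.68, -0.001, -0.001]
ft_force: [-0.2, 0.4, -3.2]
width: 0.0091
```

```bash
python3 -c "
from h import *
bf()"
```

```text
t 20.48 Fbin [-0.18  0.35 -3.17] M [0.008 0.052 0.028] TCPbin(mm) [516.08 295.31  75.93] w 0.0091
```

Knuckles have slid onto the pins without any side force; about 5 mm to go.

Call:
apply_moves([
  {"grip": 255,"xyz": [0,0,0.7],"rotation": [0,0,0]},
  {"grip": 255,"xyz": [0,0,1.4],"rotation": [0,0,0]},
  {"grip": 255,"xyz": [0,0,2.1],"rotation": [0,0,0]},
  {"grip": 255,"xyz": [0,0,3],"rotation": [0,0,0]},
  {"grip": 255,"xyz": [0,0,3],"rotation": [0,0,0]},
])

```text
time: 21.1
ee_pos: [0.5369, 0.2553, 0.0728]
eef_rot: [0.733, 0.68, -0.001, -0.001]
ft_force: [-0.9, -0.7, -3.4]
width: 0.0092
```

```bash
python3 -c "
from h import *
bf()"
```

```text
t 21.1 Fbin [-0.82 -0.74 -3.4 ] M [0.023 0.026 0.025] TCPbin(mm) [516.02 295.28  72.81] w 0.0092
```

Call:
apply_moves([
  {"grip": 255,"xyz": [0,0,0.5],"rotation": [0,0,0]},
  {"grip": 255,"xyz": [0,0,1],"rotation": [0,0,0]},
  {"grip": 255,"xyz": [0,0,1],"rotation": [0,0,0]},
  {"grip": 255,"xyz": [0,0,1],"rotation": [0,0,0]},
])

```text
time: 21.6
ee_pos: [0.5369, 0.2553, 0.0718]
eef_rot: [0.733, 0.68, -0.001, -0.001]
ft_force: [0.8, 0.1, -3.5]
width: 0.0093
```

```bash
python3 -c "
from h import *
bf()"
```

```text
t 21.6 Fbin [ 0.79  0.2  -3.49] M [ 0.062 -0.021 -0.003] TCPbin(mm) [516.03 295.29  71.84] w 0.0093
```

Call:
apply_moves([
  {"grip": 255,"xyz": [0,0,0.5],"rotation": [0,0,0]},
  {"grip": 255,"xyz": [0,0,1],"rotation": [0,0,0]},
  {"grip": 255,"xyz": [0,0,1],"rotation": [0,0,0]},
  {"grip": 255,"xyz": [0,0,1],"rotation": [0,0,0]},
])

```text
time: 22.1
ee_pos: [0.537, 0.2553, 0.0708]
eef_rot: [0.733, 0.68, -0.001, -0.001]
ft_force: [0.4, 0.3, -2.9]
width: 0.009
```

```bash
python3 -c "
from h import *
bf()"
```

```text
t 22.1 Fbin [ 0.37  0.3  -2.94] M [-0.002 -0.001  0.018] TCPbin(mm) [516.05 295.27  70.84] w 0.009
```

Call:
apply_moves([
  {"grip": 255,"xyz": [0,0,0.5],"rotation": [0,0,0]},
  {"grip": 255,"xyz": [0,0,0.8],"rotation": [0,0,0]},
  {"grip": 255,"xyz": [0,0,0.8],"rotation": [0,0,0]},
  {"grip": 255,"xyz": [0,0,0.8],"rotation": [0,0,0]},
])

```text
time: 22.6
ee_pos: [0.5369, 0.2554, 0.0702]
eef_rot: [0.733, 0.68, -0.001, -0.001]
ft_force: [-2.4, 0.6, 2.0]
width: 0.0094
```

```bash
python3 -c "
from h import *
bf()"
```

```text
t 22.6 Fbin [-2.45  0.42  1.98] M [-0.105  0.493 -0.073] TCPbin(mm) [515.96 295.39  70.22] w 0.0094
```

```bash
python3 -c "
from h import *
from bench import viewer
t=viewer.camera('top'); pickle.dump(t,open('t9.pkl','wb')); crop(t,130,170,150,190,10,'pics/t9c.png')
t=viewer.camera('side'); pickle.dump(t,open('s9.pkl','wb')); crop(t,235,285,115,165,8,'pics/s9c.png')
a,b=cv2.imread('pics/t9c.png'),cv2.imread('pics/s9c.png');cv2.imwrite('pics/ts9.png',np.hstack([a,b]))
bf()"
```

```text
t 22.7 Fbin [-3.48 -0.61  2.83] M [-0.095  0.516 -0.027] TCPbin(mm) [515.95 295.38  70.17] w 0.0097
```

View pics/ts9.png

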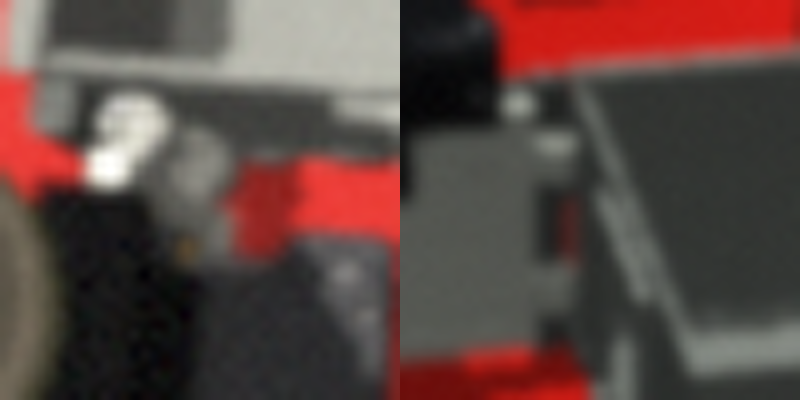

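Call:
apply_moves([
  {"grip": 255,"xyz": [0,0,0],"rotation": [0,0,0]},
  {"grip": 150,"xyz": [0,0,0],"rotation": [0,0,0]},
  {"grip": 150,"xyz": [0,0,0],"rotation": [0,0,0]},
  {"grip": 150,"xyz": [0,0,0],"rotation": [0,0,0]},
  {"grip": 150,"xyz": [0,0,0],"rotation": [0,0,0]},
])

```text
time: 23.32
ee_pos: [0.537, 0.2554, 0.0702]
eef_rot: [0.733, 0.68, -0.001, -0.001]
ft_force: [-0.3, -1.4, 0.3]
width: 0.0343
```

Call:
apply_moves([
  {"grip": 150,"xyz": [0,0,0],"rotation": [0,0,0]},
  {"grip": 150,"xyz": [0,0,-15],"rotation": [0,0,0]},
  {"grip": 150,"xyz": [0,0,-40],"rotation": [0,0,0]},
  {"grip": 150,"xyz": [0,0,-65],"rotation": [0,0,0]},
  {"grip": 150,"xyz": [0,0,-85],"rotation": [0,0,0]},
])

```text
time: 23.95
ee_pos: [0.5376, 0.2555, 0.1576]
eef_rot: [0.733, 0.68, 0.0, -0.001]
ft_force: [-0.3, 1.0, -0.6]
width: 0.0358
```

```bash
cat >> h.py <<'E'
def tob(x,y,z): # bin-axes mm -> world m
    return Ro.from_euler('z',-4.35,degrees=True).apply([x/1000,y/1000,z/1000])
E
python3 -c "
from h import *
from bench import viewer
w=viewer.camera('wrist'); pickle.dump(w,open('w10.pkl','wb')); cv2.imwrite('pics/w10.png',w['img'])
t=viewer.camera('side'); pickle.dump(t,open('s10.pkl','wb')); crop(t,190,310,80,180,6,'pics/s10.png')
bf(); inc(tob(490,327,157),85.65)"
```

```text
t 24.05 Fbin [ 0.25  0.71 -0.84] M [-0.001 -0.055 -0.012] TCPbin(mm) [517.66 296.11 158.63] w 0.036
t 24.05 pos [0.5386 0.256  0.1586] F [ 0.3   0.69 -0.84] M [-0.   -0.06 -0.01] w 0.036
toolx ang 85.73 z [ 0.002  0.004 -1.   ]
INC xyz [ 30.9 -27.6   1.7] rot [ 0.08 -0.21  0.08]
```

View pics/s10.png

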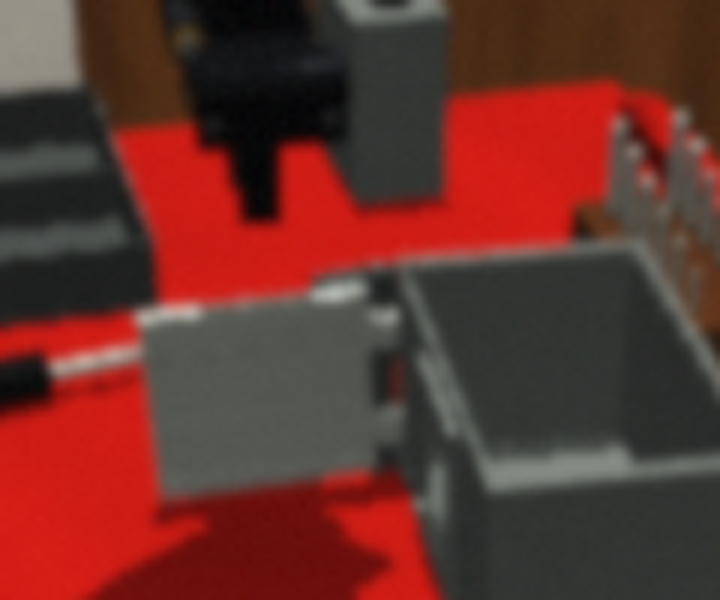

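View pics/w10.png

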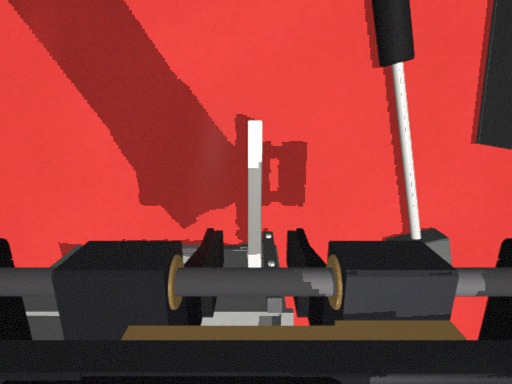

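Call:
apply_moves([
  {"grip": 255,"xyz": [31,-20,0],"rotation": [0,0,0]},
  {"grip": 255,"xyz": [31,-28,0],"rotation": [0,0,0]},
  {"grip": 255,"xyz": [31,-28,0],"rotation": [0,0,0]},
  {"grip": 255,"xyz": [31,-28,0],"rotation": [0,0,0]},
  {"grip": 255,"xyz": [31,-28,0],"rotation": [0,0,0]},
], squeeze=20)

```text
time: 24.68
ee_pos: [0.5136, 0.2882, 0.1586]
eef_rot: [0.733, 0.68, 0.002, -0.001]
ft_force: [0.1, 0.7, 0.6]
width: 0.0018
```

Call:
apply_moves([
  {"grip": 255,"xyz": [0,0,20],"rotation": [0,0,0]},
  {"grip": 255,"xyz": [0,0,45],"rotation": [0,0,0]},
  {"grip": 255,"xyz": [0,0,70],"rotation": [0,0,0]},
  {"grip": 255,"xyz": [0,0,81],"rotation": [0,0,0]},
  {"grip": 255,"xyz": [0,0,81],"rotation": [0,0,0]},
])

```text
time: 25.3
ee_pos: [0.5136, 0.288, 0.0773]
eef_rot: [0.734, 0.68, 0.001, -0.001]
ft_force: [-0.5, -0.1, 0.7]
width: 0.0001
```

```bash
cat > path.py <<'E'
from h import *
s,p,R=cur(); B=Ro.from_euler('z',-4.35,degrees=True)
bf()
H=np.array([590.,295.3]); r=100
for th in (90,80,70,60,50,40,30,25,20,15,10,5,2,0):
    a=np.radians(th); d=np.array([-np.sin(a),-np.cos(a)]); n=np.array([-np.cos(a),np.sin(a)])
    c=H+r*d+(5+15*np.sin(a)+9.5*np.cos(a))*n
    w=B.apply([c[0],c[1],0])/1000; w[2]=p[2]
    print(th,c.round(1),(R.inv().apply(w-p)*1000).round(1))
E
python3 path.py
```

```text
t 25.3 Fbin [-0.53 -0.1   0.71] M [-0.002 -0.037 -0.034] TCPbin(mm) [490.29 326.14  77.25] w 0.0001
90 [490.  315.3] [-10.8  -0.3  -0. ]
80 [487.8 299. ] [-27.1  -2.5  -0.1]
70 [488.4 282.1] [-44.   -1.9  -0.1]
60 [492. 265.] [-61.1   1.8  -0.2]
50 [498.9 248.3] [-77.8   8.6  -0.2]
40 [508.9 232.8] [-93.3  18.7  -0.2]
30 [522.  219.1] [-107.1   31.8   -0.2]
25 [529.7 213.1] [-113.    39.4   -0.3]
20 [537.9 207.8] [-118.3   47.6   -0.3]
15 [546.7 203.4] [-122.7   56.4   -0.3]
10 [555.9 199.8] [-126.3   65.7   -0.3]
5 [565.6 197.1] [-129.1   75.3   -0.3]
2 [571.5 195.9] [-130.2   81.3   -0.3]
0 [575.5 195.3] [-130.8   85.3   -0.3]
```

Call:
apply_moves([
  {"grip": 255,"xyz": [-8,0,0],"rotation": [0,0,0]},
  {"grip": 255,"xyz": [-15,-1,0],"rotation": [0,0,0]},
  {"grip": 255,"xyz": [-22,-2,0],"rotation": [0,0,0]},
  {"grip": 255,"xyz": [-30,-2.5,0],"rotation": [0,0,0]},
  {"grip": 255,"xyz": [-38,-2,0],"rotation": [0,0,0]},
])

```text
time: 25.92
ee_pos: [0.5087, 0.2497, 0.0773]
eef_rot: [0.734, 0.68, 0.001, -0.001]
ft_force: [0.6, -0.5, 0.1]
width: 0.0004
```

```bash
python3 path.py
```

```text
t 25.93 Fbin [ 0.66 -0.44  0.14] M [ 0.014 -0.021 -0.002] TCPbin(mm) [488.28 287.59  77.3 ] w 0.0004
90 [490.  315.3] [27.7  1.7  0.1]
80 [487.8 299. ] [11.4 -0.5  0. ]
70 [488.4 282.1] [-5.5  0.1 -0. ]
60 [492. 265.] [-22.6   3.8  -0.1]
50 [498.9 248.3] [-39.2  10.6  -0.1]
40 [508.9 232.8] [-54.8  20.7  -0.1]
30 [522.  219.1] [-68.5  33.8  -0.2]
25 [529.7 213.1] [-74.5  41.4  -0.2]
20 [537.9 207.8] [-79.7  49.6  -0.2]
15 [546.7 203.4] [-84.2  58.4  -0.2]
10 [555.9 199.8] [-87.8  67.7  -0.2]
5 [565.6 197.1] [-90.5  77.3  -0.2]
2 [571.5 195.9] [-91.7  83.3  -0.2]
0 [575.5 195.3] [-92.2  87.3  -0.2]
```

Call:
apply_moves([
  {"grip": 255,"xyz": [-8,0.5,0],"rotation": [0,0,0]},
  {"grip": 255,"xyz": [-16,2,0],"rotation": [0,0,0]},
  {"grip": 255,"xyz": [-24,4,0],"rotation": [0,0,0]},
  {"grip": 255,"xyz": [-32,7,0],"rotation": [0,0,0]},
  {"grip": 255,"xyz": [-39,10.5,0],"rotation": [0,0,0]},
])

```text
time: 26.55
ee_pos: [0.5164, 0.2095, 0.0772]
eef_rot: [0.734, 0.68, 0.001, -0.001]
ft_force: [0.1, 0.3, 0.8]
width: 0.0007
```

```bash
python3 path.py; python3 -c "
from h import *
from bench import viewer
t=viewer.camera('side'); pickle.dump(t,open('s11.pkl','wb')); crop(t,190,310,80,180,6,'pics/s11.png')"
```

```text
t 26.55 Fbin [0.03 0.29 0.79] M [0.058 0.012 0.001] TCPbin(mm) [499.01 248.04  77.22] w 0.0007
90 [490.  315.3] [67.3 -9.1  0.2]
80 [487.8 299. ] [ 51.  -11.2   0.1]
70 [488.4 282.1] [ 34.  -10.6   0.1]
60 [492. 265.] [16.9 -7.   0. ]
50 [498.9 248.3] [ 0.3 -0.1  0. ]
40 [508.9 232.8] [-15.2   9.9  -0. ]
30 [522.  219.1] [-29.   23.1  -0.1]
25 [529.7 213.1] [-34.9  30.7  -0.1]
20 [537.9 207.8] [-40.2  38.9  -0.1]
15 [546.7 203.4] [-44.6  47.7  -0.1]
10 [555.9 199.8] [-48.2  56.9  -0.1]
5 [565.6 197.1] [-50.9  66.6  -0.1]
2 [571.5 195.9] [-52.1  72.5  -0.1]
0 [575.5 195.3] [-52.7  76.5  -0.1]
```

View pics/s11.png

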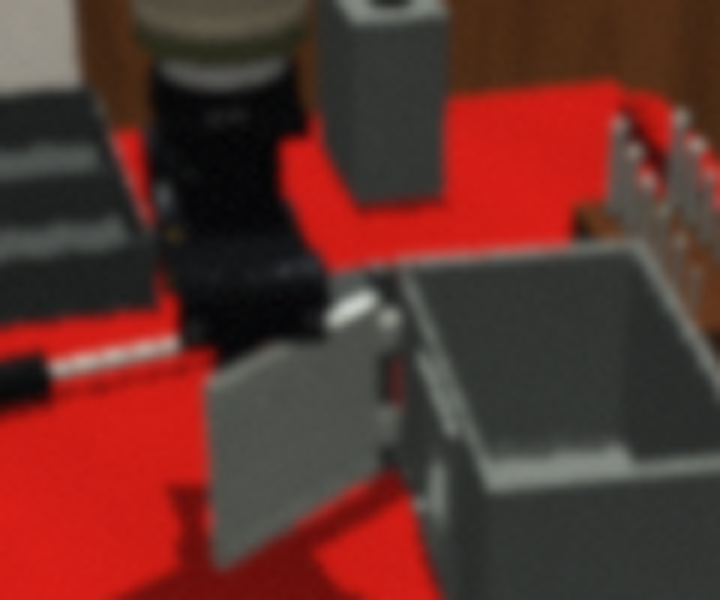

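The flap (free edge near crop 210,380–560) is swinging along with the finger, about 50° open. Continuing.

Call:
apply_moves([
  {"grip": 255,"xyz": [-8,5,0],"rotation": [0,0,0]},
  {"grip": 255,"xyz": [-15,10,0],"rotation": [0,0,0]},
  {"grip": 255,"xyz": [-22,16,0],"rotation": [0,0,0]},
  {"grip": 255,"xyz": [-29,23,0],"rotation": [0,0,0]},
  {"grip": 255,"xyz": [-35,30,0],"rotation": [0,0,0]},
])

```text
time: 27.22
ee_pos: [0.5446, 0.1705, 0.0772]
eef_rot: [0.734, 0.679, 0.001, -0.0]
ft_force: [0.2, 0.5, -0.5]
width: 0.0005
```

Call:
apply_moves([
  {"grip": 255,"xyz": [-3,4,0],"rotation": [0,0,0]},
  {"grip": 255,"xyz": [-6,9,0],"rotation": [0,0,0]},
  {"grip": 255,"xyz": [-9,14,0],"rotation": [0,0,0]},
  {"grip": 255,"xyz": [-11,19,0],"rotation": [0,0,0]},
  {"grip": 255,"xyz": [-13,24,0],"rotation": [0,0,0]},
])

```text
time: 27.85
ee_pos: [0.5678, 0.1556, 0.0772]
eef_rot: [0.734, 0.679, 0.001, -0.0]
ft_force: [-1.2, 0.5, 0.5]
width: 0.0005
```

```bash
python3 path.py|sed '2,9d'
```

```text
t 27.85 Fbin [-1.26  0.38  0.53] M [0.08  0.028 0.033] TCPbin(mm) [554.37 198.26  77.18] w 0.0005
20 [537.9 207.8] [  9.6 -16.5   0. ]
15 [546.7 203.4] [ 5.1 -7.7  0. ]
10 [555.9 199.8] [1.5 1.6 0. ]
5 [565.6 197.1] [-1.2 11.2  0. ]
2 [571.5 195.9] [-2.3 17.1  0. ]
0 [575.5 195.3] [-2.9 21.1  0. ]
```

Call:
apply_moves([
  {"grip": 255,"xyz": [0,3,0],"rotation": [0,0,0]},
  {"grip": 255,"xyz": [-1,6,0],"rotation": [0,0,0]},
  {"grip": 255,"xyz": [-1,9,0],"rotation": [0,0,0]},
  {"grip": 255,"xyz": [-2,12,0],"rotation": [0,0,0]},
  {"grip": 255,"xyz": [-2,15,0],"rotation": [0,0,0]},
])

```text
time: 28.48
ee_pos: [0.5828, 0.1524, 0.0772]
eef_rot: [0.734, 0.679, 0.001, -0.0]
ft_force: [-0.5, 0.5, 0.2]
width: 0.0006
```

```bash
python3 path.py|sed '2,11d'
```

```text
t 28.48 Fbin [-0.57  0.44  0.21] M [-0.023  0.092  0.009] TCPbin(mm) [569.53 196.16  77.21] w 0.0006
10 [555.9 199.8] [  3.6 -13.6  -0. ]
5 [565.6 197.1] [ 0.9 -4.  -0. ]
2 [571.5 195.9] [-0.3  2.   0. ]
0 [575.5 195.3] [-0.8  6.   0. ]
```

Call:
apply_moves([
  {"grip": 255,"xyz": [0,1,0],"rotation": [0,0,0]},
  {"grip": 255,"xyz": [0,2,0],"rotation": [0,0,0]},
  {"grip": 255,"xyz": [0,3,0],"rotation": [0,0,0]},
  {"grip": 255,"xyz": [0,4,0],"rotation": [0,0,0]},
  {"grip": 255,"xyz": [0,4,0],"rotation": [0,0,0]},
])

```text
time: 29.1
ee_pos: [0.5868, 0.1521, 0.0772]
eef_rot: [0.734, 0.679, 0.001, -0.0]
ft_force: [-0.3, -0.7, 0.1]
width: 0.0002
```

```bash
python3 path.py|sed '2,11d'; python3 -c "
from h import *
from bench import viewer
t=viewer.camera('side'); pickle.dump(t,open('s12.pkl','wb')); crop(t,190,310,80,180,6,'pics/s12.png')"
```

```text
t 29.1 Fbin [-0.23 -0.7   0.09] M [ 0.026  0.01  -0.022] TCPbin(mm) [573.57 196.12  77.19] w 0.0002
10 [555.9 199.8] [  3.6 -17.6  -0. ]
5 [565.6 197.1] [ 0.9 -8.  -0. ]
2 [571.5 195.9] [-0.2 -2.1 -0. ]
0 [575.5 195.3] [-0.8  1.9  0. ]
```

View pics/s12.png

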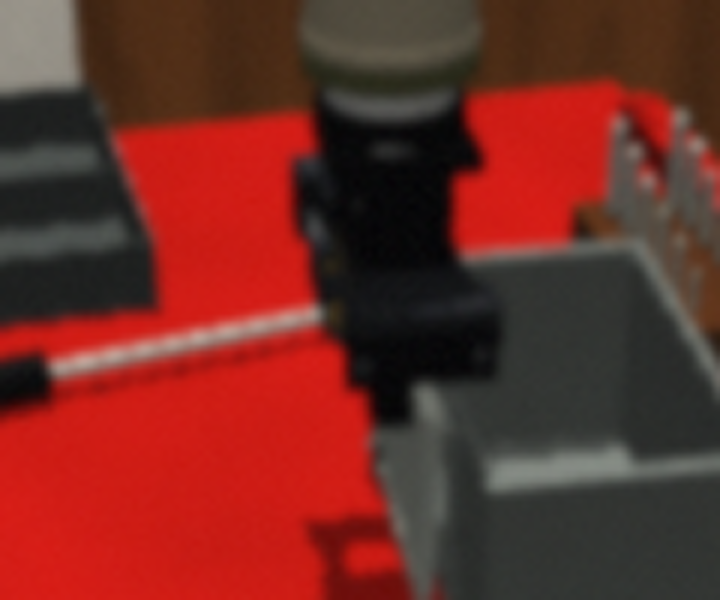

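Call:
apply_moves([
  {"grip": 255,"xyz": [0,0.5,0],"rotation": [0,0,0]},
  {"grip": 255,"xyz": [0,1,0],"rotation": [0,0,0]},
  {"grip": 255,"xyz": [0,1.5,0],"rotation": [0,0,0]},
  {"grip": 255,"xyz": [0,1.5,0],"rotation": [0,0,0]},
])

```text
time: 29.65
ee_pos: [0.5881, 0.1519, 0.0771]
eef_rot: [0.734, 0.679, 0.001, -0.0]
ft_force: [-0.1, -0.5, 0.1]
width: 0.0003
```

```bash
python3 path.py|sed '2,13d'
```

```text
t 29.65 Fbin [-0.09 -0.55  0.14] M [-0.043  0.282  0.027] TCPbin(mm) [574.87 196.05  77.06] w 0.0003
2 [571.5 195.9] [-0.2 -3.4 -0. ]
0 [575.5 195.3] [-0.8  0.6 -0. ]
```

Call:
apply_moves([
  {"grip": 255,"xyz": [0,0.5,0],"rotation": [0,0,0]},
  {"grip": 255,"xyz": [0,1,0],"rotation": [0,0,0]},
  {"grip": 255,"xyz": [0,1,0],"rotation": [0,0,0]},
  {"grip": 255,"xyz": [0,1,0],"rotation": [0,0,0]},
])

```text
time: 30.15
ee_pos: [0.5884, 0.1519, 0.0768]
eef_rot: [0.734, 0.679, 0.0, -0.001]
ft_force: [-5.9, -0.4, 0.4]
width: 0.0008
```

```bash
python3 path.py|sed '2,13d'
```

```text
t 30.15 Fbin [-5.84 -0.85  0.37] M [-0.124  1.228 -0.022] TCPbin(mm) [575.21 196.06  76.78] w 0.0008
2 [571.5 195.9] [-0.2 -3.7  0. ]
0 [575.5 195.3] [-0.8  0.3 -0. ]
```

Shut against the lip at about 0° (5.8 N). Backing off and lifting clear.

Call:
apply_moves([
  {"grip": 255,"xyz": [0,-2,0],"rotation": [0,0,0]},
  {"grip": 255,"xyz": [0,-10,0],"rotation": [0,0,0]},
  {"grip": 255,"xyz": [0,-25,0],"rotation": [0,0,0]},
  {"grip": 255,"xyz": [0,-40,-20],"rotation": [0,0,0]},
  {"grip": 255,"xyz": [0,-80,-60],"rotation": [0,0,0]},
])

```text
time: 30.78
ee_pos: [0.5078, 0.1575, 0.1364]
eef_rot: [0.734, 0.679, -0.0, -0.001]
ft_force: [0.1, 0.9, 1.1]
width: 0.0005
```

Call:
apply_moves([
  {"grip": 255,"xyz": [-40,-40,-60],"rotation": [0,0,0]},
  {"grip": 255,"xyz": [-80,-40,-80],"rotation": [0,0,0]},
  {"grip": 255,"xyz": [-130,-40,-80],"rotation": [0,0,0]},
  {"grip": 255,"xyz": [-180,-40,-80],"rotation": [0,0,0]},
  {"grip": 255,"xyz": [-180,-40,-80],"rotation": [0,0,0]},
])

```text
time: 31.4
ee_pos: [0.4537, -0.0225, 0.2169]
eef_rot: [0.736, 0.677, 0.0, -0.0]
ft_force: [0.5, 1.4, -0.3]
width: -0.0
```

```bash
python3 -c "
from h import *
from bench import viewer
a=viewer.camera('side'); pickle.dump(a,open('s13.pkl','wb')); cv2.imwrite('pics/s13.png',cv2.resize(a['img'],(800,600)))
t=viewer.camera('top'); pickle.dump(t,open('t13.pkl','wb')); cv2.imwrite('pics/t13.png',t['img']); crop(t,120,240,95,180,6,'pics/t13c.png');crop(a,235,335,105,205,6,'pics/s13c.png')
bf()
W=cloud(t).reshape(-1,3); Bp=Ro.from_euler('z',-4.35,degrees=True).inv().apply(W)*1000
m=(Bp[:,0]>560)&(Bp[:,0]<602)&(Bp[:,1]>150)&(Bp[:,1]<300)&(Bp[:,2]>105)
import sys
q=Bp[m]
for y in range(150,300,10):
    k=q[(q[:,1]>=y)&(q[:,1]<y+10)]
    if len(k): print(y,len(k),np.median(k,0).round(1),k[:,0].min().round(1))
"
```

```text
t 31.5 Fbin [-0.62 -0.24  1.18] M [ 0.054 -0.038  0.048] TCPbin(mm) [454.04  15.91 216.59] w 0.0003
150 19 [595.  155.9 118.8] 587.1
160 23 [593.6 164.7 124.7] 587.4
170 21 [591.  175.  123.5] 587.7
180 22 [592.3 185.1 123.7] 587.4
190 24 [593.2 194.7 124.7] 587.4
200 23 [593.5 204.5 125.9] 588.0
210 21 [590.5 214.9 126.4] 587.6
220 24 [592.4 224.9 127.1] 587.6
230 23 [593.9 235.8 126.5] 587.8
240 18 [590.7 244.9 128.7] 587.9
250 19 [589.8 255.2 127.9] 587.6
260 17 [591.5 264.8 129.4] 588.2
270 19 [590.8 274.7 129.4] 587.5
280 8 [590.4 284.1 114.6] 586.9
290 18 [592.2 295.3 111. ] 585.0
```

View pics/s13.png

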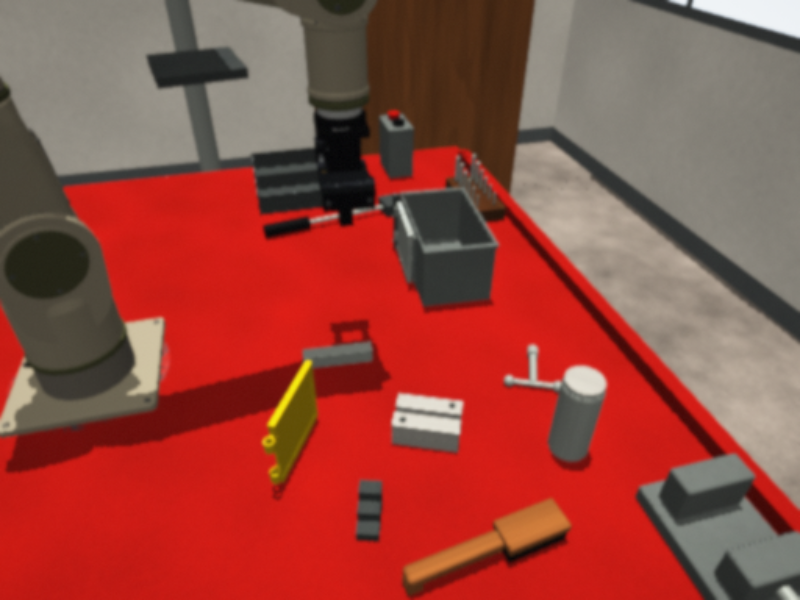

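View pics/t13c.png

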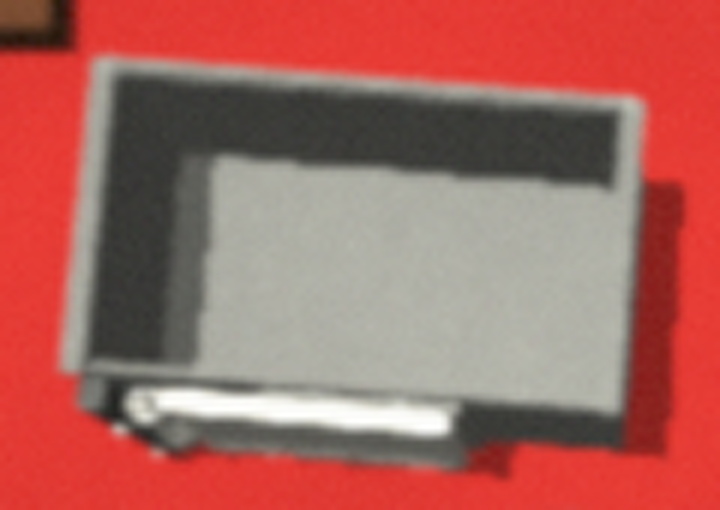

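View pics/s13c.png

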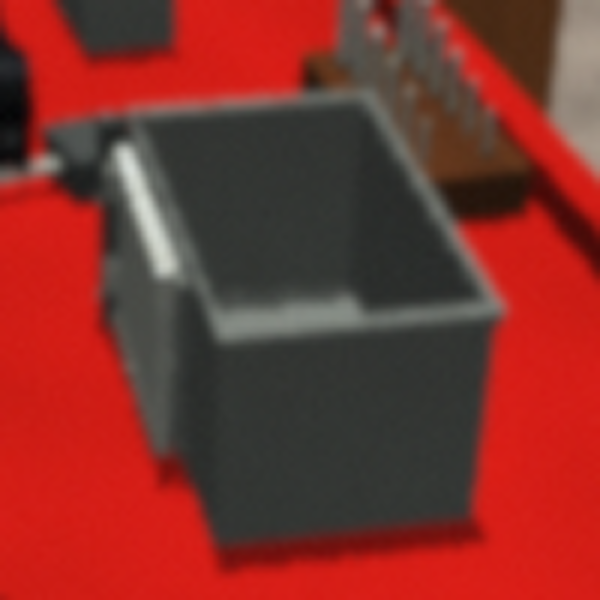

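View pics/t13.png

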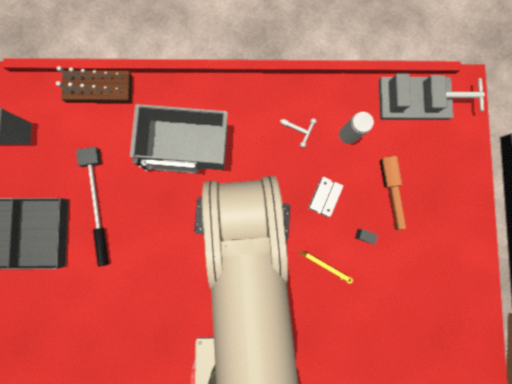

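```bash
python3 -c "
from bench import r
print(r.read_state()['joint_vel'].round(4)); print(r.close_job())"
```

```text
[-0.017   0.0122 -0.0261 -0.0057 -0.0022  0.0019 -0.0012]
the job is handed in; nothing more can be done
None
```

The flap is hung on both pins, swung shut against the bin's front and let go, and I handed the job in at about 31.5 s. No verdict was reported.

**How it went**
- **Grasp:** the first try closed on nothing. Both cameras showed the fingertips standing about 26 mm above the reported TCP, not 8 mm below it. I measured that offset, re-gripped with the jaws at 9.9 mm on the rail, and lifted the flap clear of the block.
- **Finding the post:** I held the flap square to the bin's front with the knuckles raised over the pins. I felt lightly for the front sheet (5.9 N) and then for the post's side face (about 2 N). The two contacts agreed with the camera estimate to within about 0.5 mm.
- **Hanging:** the knuckles slid down the pins with no noticeable side force and came to rest on the ears, with the measured vertical force changing by about 5–6 N. The flap stayed there, about 90° open, for well over 0.2 s before I released it.
- **Shutting:** I pushed the flap shut from outside with the closed fingers until it met the bin's front at about 5.8 N, then moved the arm clear.

**Last checks**
- In the top camera's depth readings the rail's front edge lies parallel to the bin's front, within about 1 mm over its length.
- The free end hangs about 5 mm low, a tilt of about 0.04 rad, which is the sag you described.
- The bystanders and the yellow look-alike look unmoved in the pictures; I did not measure them.
- All the contact forces I read while touching the bin were about 6 N or less, but I only saw them at the end of each move, so brief peaks would not show.
- The only disagreements were the TCP offset above and the post's place along its slot. The camera put it about 20 mm off nominal against the stated 18 mm limit, probably from my estimate of the bin's centre.

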